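# Close down the gas corner of a soldering bench

### The job

Close the soldering bench down for the night. First clear away all the firebricks and flux tubs standing around the two gas cocks, leaving both cocks open meanwhile: the bricks go into the steel tray, down on its floor, and the tubs upright and wholly on the slate tile. Then turn the main cock (the one with the gauge and the longer lever) clockwise until its lever lies square across the pipe, fully against its stop, and only after that shut the torch cock in the same way; leave everything else on the bench where it is.

Things in the scene. Friction and masses are not known exactly. Their poses are not given: they have to be found in the camera images.
- main_cock: the main gas cock: brass quarter-turn cock fixed to the bench, with a pressure gauge (round dial, 60 mm across, up to 122 mm high) on its supply pipe and the longer lever. Origin on the bench under the lever's pivot (the pivot axis is vertical through the origin). Its pipe (22 mm thick, axis 28 mm above the bench) runs along its own x: outlet to -x up to 88 mm, supply to +x up to 192 mm; gauge 100 mm out on +x
- main_lever (a joint): angle of the main cock's lever: 0 = open, lever lying over the outlet pipe, pointing to the cock's own -x; it swings clockwise seen from above, level, to 1.57 = shut, lever square across the pipe, pointing to the cock's own +y, where it meets a hard stop. Stiff (about 0.35 N m of friction), stays where it is left. Starts open or nearly so
- main_lever_tip (a point): outer end of the main lever, at its mid height: 115 mm from the pivot axis, 60 mm above the bench. The lever is a bar 18 mm wide and 12 mm thick (54 to 66 mm above the bench), black grip over its outer half
- torch_cock: the torch gas cock: the same kind, slightly slimmer, no gauge and the shorter lever; origin, pipe and axes as for the main cock
- torch_lever (a joint): angle of the torch cock's lever: 0 = open (along its own -x, over the outlet), clockwise seen from above to 1.57 = shut (its own +y), hard stop; friction as for the main lever
- torch_lever_tip (a point): outer end of the torch lever: 90 mm from the pivot axis, 60 mm above the bench; bar 18 mm wide, 12 mm thick
- brick_tray: open sheet-steel tray fixed to the bench, 260 mm (own x) by 150 mm (own y), 28 mm high, walls and floor 4 mm; origin under its centre. The bricks are kept in it
- slate: dark flat slate tile fixed to the bench, 260 mm (own x) by 140 mm (own y), 6 mm thick; origin under its centre. The flux tubs are kept on it
- brick1: tan insulating half firebrick, 60 (own x) by 55 (own y) by 90 mm (own z), about 0.22 kg, standing on end on the bench at the start; origin in the middle of its lower end
- brick1_mid (a point): centre of brick1
- brick2: tan insulating half firebrick, 60 (own x) by 55 (own y) by 90 mm (own z), about 0.22 kg, standing on end on the bench at the start; origin in the middle of its lower end; may be absent
- brick2_mid (a point): centre of brick2
- brick3: tan insulating half firebrick, 60 (own x) by 55 (own y) by 90 mm (own z), about 0.22 kg, standing on end on the bench at the start; origin in the middle of its lower end; may be absent
- brick3_mid (a point): centre of brick3
- tub1: round white flux tub with a screw lid, 66 mm across at its lid, 75 mm tall, about 0.28 kg, heavier below, standing upright; origin at the centre of its bottom, z up through the lid
- tub2: round white flux tub with a screw lid, 66 mm across at its lid, 75 mm tall, about 0.28 kg, heavier below, standing upright; origin at the centre of its bottom, z up through the lid; may be absent
- tub3: round white flux tub with a screw lid, 66 mm across at its lid, 75 mm tall, about 0.28 kg, heavier below, standing upright; origin at the centre of its bottom, z up through the lid; may be absent
- tweezers: steel tweezers, 150 mm, lying flat near the robot; not to be disturbed
- charcoal: black charcoal block, 100 x 65 x 30 mm; not to be disturbed
- tin: low open steel tin, 80 mm across, 30 mm high; not to be disturbed
- weight: black stepped steel weight with a loop on top, 60 mm square, 97 mm high; not to be disturbed

How it is judged:
On the way, in this order (a step that is already met when the one before it is completed fails the run):
1. all bricks are in the tray and all tubs stand on the slate, both cocks still open (x of brick1_mid in the frame of brick_tray between -0.115 and 0.115 m and y of brick1_mid in the frame of brick_tray between -0.06 and 0.06 m and z of each of brick1_mid, brick2_mid, brick3_mid in the frame of brick_tray below 0.065 m and x of brick2_mid in the frame of brick_tray between -0.115 and 0.115 m and y of brick2_mid in the frame of brick_tray between -0.06 and 0.06 m and x of brick3_mid in the frame of brick_tray between -0.115 and 0.115 m and y of brick3_mid in the frame of brick_tray between -0.06 and 0.06 m and x of tub1 in the frame of slate between -0.11 and 0.11 m and y of tub1 in the frame of slate between -0.05 and 0.05 m and z of each of tub1, tub2, tub3 in the frame of slate below 0.014 m and angle between each of tub1, tub2, tub3's own z axis and vertical below 0.12 rad and x of tub2 in the frame of slate between -0.11 and 0.11 m and y of tub2 in the frame of slate between -0.05 and 0.05 m and x of tub3 in the frame of slate between -0.11 and 0.11 m and y of tub3 in the frame of slate between -0.05 and 0.05 m and value of joint each of main_lever, torch_lever below 0.6 rad), for 0.2 s.
2. the main cock is shut against its stop, the torch cock still open (value of joint main_lever above 1.5 rad and value of joint torch_lever below 0.6 rad), for 0.2 s.
3. the torch cock is shut against its stop (value of joint each of main_lever, torch_lever above 1.5 rad), for 0.2 s.
At the end, for the whole second after the job is handed in: every brick that is present is inside the tray (its centre at least 10 mm inside the walls and less than 65 mm above the tray's underside), every tub stands on the slate (its centre at least 20 mm inside the edges, tilted under 0.12 rad), all at rest; both levers within 0.07 rad of the shut stop (all of step 3 and x of brick1_mid in the frame of brick_tray between -0.115 and 0.115 m and y of brick1_mid in the frame of brick_tray between -0.06 and 0.06 m and z of each of brick1_mid, brick2_mid, brick3_mid in the frame of brick_tray below 0.065 m and x of brick2_mid in the frame of brick_tray between -0.115 and 0.115 m and y of brick2_mid in the frame of brick_tray between -0.06 and 0.06 m and x of brick3_mid in the frame of brick_tray between -0.115 and 0.115 m and y of brick3_mid in the frame of brick_tray between -0.06 and 0.06 m and x of tub1 in the frame of slate between -0.11 and 0.11 m and y of tub1 in the frame of slate between -0.05 and 0.05 m and z of each of tub1, tub2, tub3 in the frame of slate below 0.014 m and angle between each of tub1, tub2, tub3's own z axis and vertical below 0.12 rad and x of tub2 in the frame of slate between -0.11 and 0.11 m and y of tub2 in the frame of slate between -0.05 and 0.05 m and x of tub3 in the frame of slate between -0.11 and 0.11 m and y of tub3 in the frame of slate between -0.05 and 0.05 m and linear speed of each of brick1, brick2, brick3, tub1, tub2, tub3 below 0.02 m/s); the robot touches nothing.
It fails at once if a bystander (tweezers, charcoal, tin or weight) is shoved more than 5 cm (distance of any of tweezers, charcoal, tin, weight from where it was at the start of the episode above 0.05 m).
Of brick2, brick3, tub2, tub3 only 2 to 4 are there at a start; the rules pass over those that are not, and their reading is None.
At some moment in a run one of brick1, brick2, brick3, tub1, tub2, tub3 may be knocked a few centimetres aside while the robot is not near it.
It also fails if it takes over 210 s, if anything falls off the work surface, if the arm or the gripper's body presses on something with over 40 N, if the wrist force passes 120 N, or if a joint passes its speed limit or range.

### The arm

A 7-joint arm with a two-finger parallel gripper is mounted at the origin on the work surface. World frame = base frame: x ahead of the robot, y to its left, z up, the work surface at z = 0. Lengths are in m, angles in rad, forces in N, time in s.
With the tool pointing down it reaches from about 0.35 to 0.9 m from the base axis. Payload 7.2 kg.
Tool frame: the origin (TCP) lies on the centre line of the jaws, within the pads' length; the fingertips stand 8 mm ahead of it and the grasp point (between the pads) lies 11 mm behind it (bot.tip_reach is the distance from the TCP to the fingertips, in m); z points along the fingers, y is the direction in which the jaws open and shut (so a half turn about z gives the same grasp; the last joint's range is limited). The gripper opens to 88 mm and grips with 3 to 60 N. Pads are 20 mm wide; open, the fingers measure 115 mm over their backs; the gripper's body (75 mm by 178 mm) begins 61 mm behind the grasp point.
Start: joints at [1.237, 0.411, -0.013, 1.596, 0.006, 1.134, -0.082], TCP at [0.164, -0.603, 0.231] pointing down, gripper open.
Joint ranges: [-2.95, 2.95], [-0.29, 1.99], [-1.47, 1.44], [0.14, 2.54], [-1.03, 4.17], [0.13, 1.85], [-2.86, 2.86]. Speed limits (rad/s): [2.39, 2.39, 3.01, 3.01, 3.14, 3.14, 3.14].

### API

Orientations are given as a unit quaternion [x, y, z, w].
In Python, from bench import bot gives the robot as it stands. The module is installed in compiled form; this text tells all that it offers.
- The arm moves only by the tool arm_command, never from a script. Its argument "rows" is one flat list of numbers, 7 for each row, row after row: the turn, a rotation vector about the tool's x, y, z in degrees, then the shift along the tool's x, y, z in cm, then the opening, from -1 (shut) to 1 (fully open). A call has 1 to 8 rows; each row is the pose to reach, as a shift and turn from the pose commanded when the call began, along the tool's axes at that moment; what a row does not reach only later rows make up. A row lasts 1/12 s, in which the tool goes at most 41.7 mm and 7.16 degrees, less where a joint would pass 70% of its speed; a pose out of reach is approached as far as the arm can. A call with a gripper value outside its range is refused whole. The fingers move at their own pace and stop on an object; "grip_force" is the grip in N (left out, the last holds). Time passes only in rows, so rows that repeat a pose let the fingers close. It gives the time, the measured TCP pose, the force and the opening at its end, in the units of the state.
- bot.get_obs(): the state, without advancing time (a new reading comes with each control period).
- bot.get_image(name): name is "side" or "top"; returns (picture, depth): 400x640x3 uint8, red, green, blue; 400x640 float32, m along the optical axis (not along the pixel's ray), 0 where there is no reading.
- bot.calibration(name): a dict with "mtx" (3x3 intrinsics, pixels), "origin" and "rotation" of the camera in the world. Camera axes: x right, y down, z forward; pixel columns grow to the right and rows downward; lengths in m; the calibration is good to about 2 mm. A picture is of the moment at which its call begins. calibration takes no time and is no camera call.
- bot.job_done(): hands the job in, once; it reports no verdict.
The state is a dict: "time_s": time; "qpos": joint angles; "joint_vel": joint speeds; "effort": joint torques, N m; "eef_pos": TCP position; "tool_rot": TCP orientation; "force": force on the tool from outside, world axes, zero at the start; "ft_torque": the same for the moment, N m; "opening": opening from 0.0 (shut) to 1.0 (fully open).
Only numpy, scipy, OpenCV 4.12 (cv2) and the standard library are available. Lean on these libraries where they do the work, as an engineer would, in place of code of your own. Each camera call takes 0.05 s, during which the arm holds its last target. There are 200 camera calls.

## Working session

There is one attempt and no reset: what is moved stays moved. The work goes in short steps, Python scripts to look and compute and a tool call to move; the robot and the scene stay as the last step left them, time stands still between calls to the robot, and variables do not carry over. Pictures are saved under pics/ and viewed, about 12 in all and at most 16, crops included, and the job is handed in when it is done.

Besides the shell and the picture viewer there is one more tool, called after "Call:" as a command line: name --argument value ..., lists and objects as JSON in quotes. arm_command: Moves the arm, as the interface text tells. Its arguments: {"type":"object","properties":{"rows":{"type":"array"},"grip_force":{"type":"number"}},"required":["rows"]}

```bash
mkdir -p pics; ls; cat > h.py <<'E'
import numpy as np, cv2
from bench import bot
def snap(n,tag):
    im,d=bot.get_image(n); cv2.imwrite(f'pics/{tag}.png',im[:,:,::-1]); np.savez(f'pics/{tag}.npz',im=im,d=d); return im,d
def cloud(n,d):
    c=bot.calibration(n);K=np.array(c['mtx']);R=np.array(c['rotation']);o=np.array(c['origin'])
    v,u=np.mgrid[:d.shape[0],:d.shape[1]]
    p=np.stack([(u-K[0,2])/K[0,0]*d,(v-K[1,2])/K[1,1]*d,d],-1)
    return p@R.T+o
E
python3 - <<'E'
from h import *
for n in('top','side'):
    snap(n,n+'0'); c=bot.calibration(n); print(n,c)
o=bot.get_obs(); print(o)
E
```

```text
pics
top {'mtx': array([[402.08087583,   0.        , 314.16534147],
       [  0.        , 402.08087583, 201.01277332],
       [  0.        ,   0.        ,   1.        ]]), 'origin': array([ 0.43813967, -0.01151765,  1.04529732]), 'rotation': array([ 0.71181375, -0.69970426,  0.04552185, -0.04077868])}
side {'mtx': array([[488.23268494,   0.        , 317.36893639],
       [  0.        , 488.23268494, 195.18377422],
       [  0.        ,   0.        ,   1.        ]]), 'origin': array([0.08495164, 1.07445168, 0.70941815]), 'rotation': array([-0.18258995,  0.84329018, -0.49537873,  0.10061064])}
{'time_s': 0.1, 'qpos': array([ 1.23678943,  0.41182358, -0.01275   ,  1.59692999,  0.00563446,
        1.13431014, -0.08217522]), 'joint_vel': array([ 0.00107952, -0.0030985 ,  0.00123483, -0.00256046,  0.00118034,
        0.0009397 ,  0.0008756 ]), 'effort': array([ 2.66347764e-03, -5.89092422e+01,  6.43716920e-01, -2.91705251e+01,
       -5.38129848e-02,  1.45003424e-02,  5.18457887e-05]), 'eef_pos': array([ 0.16404106, -0.60263762,  0.22990311]), 'tool_rot': array([ 9.91174563e-01,  1.32561196e-01, -1.52836463e-04, -7.01108235e-04]), 'force': array([-0.15641454, -0.54474747,  0.29785959]), 'ft_torque': array([-0.01790541, -0.00991433, -0.002831  ]), 'opening': 1.001402572666537}
```

View pics/top0.png

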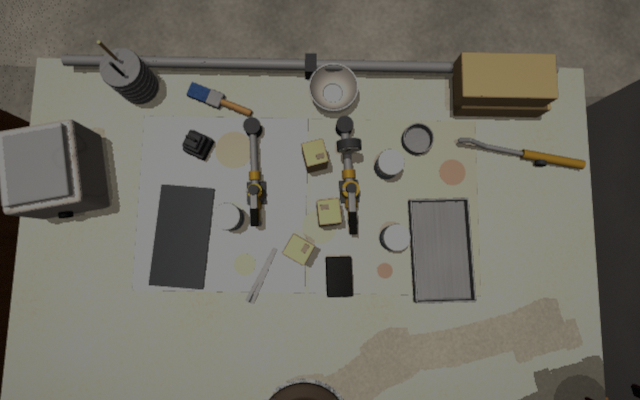

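View pics/side0.png

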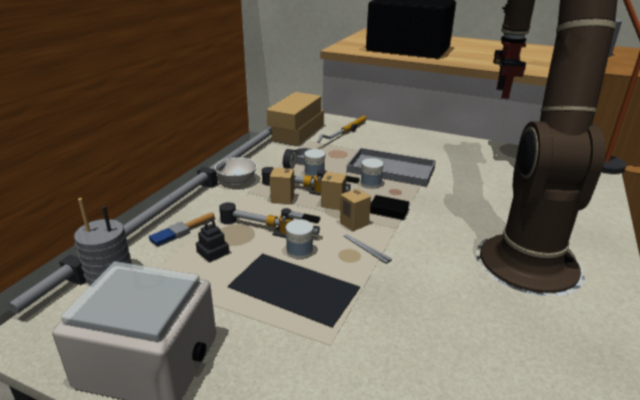

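```bash
sed -i 's/R=np.array(c\[.rotation.\])/R=Rot.from_quat(c["rotation"]).as_matrix()/; 1i from scipy.spatial.transform import Rotation as Rot' h.py
cat >> h.py <<'E'
def comps(m,P,minA=60):
    n,l,s,c=cv2.connectedComponentsWithStats(m.astype(np.uint8))
    for i in range(1,n):
        if s[i,4]<minA: continue
        q=P[l==i]; q=q[:,:2].astype(np.float32)
        r=cv2.minAreaRect(q); cc,rad=cv2.minEnclosingCircle(q)
        z=P[l==i][:,2]
        print('px',c[i].round(),'A',s[i,4],'rect',np.round(r[0],3),np.round(r[1],3),'ang',round(r[2],1),'circ',np.round(cc,3),round(rad,3),'z %.3f-%.3f'%(np.percentile(z,5),np.percentile(z,95)))
E
python3 - <<'E'
from h import *
f=np.load('pics/top0.npz');P=cloud('top',f['d']);im=f['im']
ok=f['d']>0
print('table z',np.median(P[...,2][ok]))
for lo,hi in((.08,.13),(.068,.08),(.05,.068),(.02,.05),(.004,.02)):
    print(lo,hi); comps(ok&(P[...,2]>lo)&(P[...,2]<hi),P)
E
```

```text
table z -0.0009727579409984921
0.08 0.13
px [124.  71.] A 1571 rect [0.867 0.457] [0.102 0.1  ] ang 78.0 circ [0.869 0.457] 0.052 z 0.085-0.121
px [506.  79.] A 4913 rect [ 0.863 -0.481] [0.115 0.232] ang 0.1 circ [ 0.863 -0.481] 0.127 z 0.092-0.129
px [ 75. 176.] A 1277 rect [0.589 0.559] [0.127 0.258] ang 61.4 circ [0.619 0.615] 0.129 z 0.083-0.129
px [315. 153.] A 552 rect [ 0.674 -0.017] [0.06  0.055] ang 14.9 circ [ 0.674 -0.017] 0.039 z 0.086-0.092
px [349. 145.] A 317 rect [ 0.691 -0.099] [0.024 0.059] ang 5.5 circ [ 0.69  -0.099] 0.03 z 0.087-0.122
px [329. 212.] A 573 rect [ 0.53  -0.053] [0.061 0.055] ang 7.5 circ [ 0.531 -0.052] 0.038 z 0.086-0.092
px [298. 250.] A 587 rect [0.439 0.018] [0.06  0.055] ang 61.4 circ [0.439 0.018] 0.038 z 0.086-0.092
0.068 0.08
px [484.  99.] A 227 rect [ 0.818 -0.459] [0.251 0.099] ang 64.2 circ [ 0.863 -0.48 ] 0.126 z 0.069-0.079
px [139.  87.] A 70 rect [0.84  0.431] [0.024 0.082] ang 42.7 circ [0.848 0.438] 0.041 z 0.069-0.079
px [ 92. 167.] A 192 rect [0.635 0.531] [0.196 0.012] ang 9.3 circ [0.634 0.536] 0.098 z 0.069-0.079
px [193. 14
[... 3352 characters left out ...]
[0.585 0.117] [0.059 0.017] ang 6.1 circ [0.584 0.118] 0.03 z 0.004-0.012
px [182. 237.] A 3461 rect [0.469 0.322] [0.142 0.259] ang 86.6 circ [0.468 0.321] 0.145 z 0.004-0.008
px [412. 253.] A 159 rect [ 0.441 -0.267] [0.257 0.004] ang 2.7 circ [ 0.441 -0.269] 0.128 z 0.004-0.019
px [453. 247.] A 1207 rect [ 0.445 -0.347] [0.253 0.138] ang 2.4 circ [ 0.446 -0.358] 0.138 z 0.004-0.017
px [437. 265.] A 350 rect [ 0.398 -0.34 ] [0.086 0.113] ang 86.7 circ [ 0.402 -0.33 ] 0.062 z 0.004-0.007
px [254. 291.] A 121 rect [0.339 0.13 ] [0.024 0.071] ang 69.1 circ [0.339 0.13 ] 0.036 z 0.004-0.008
px [304. 393.] A 775 rect [ 0.094 -0.002] [0.037 0.165] ang 0.7 circ [ 0.077 -0.002] 0.082 z 0.006-0.015
```

The top view shows three bricks at px (315,153), (329,212) and (298,250), and three white tubs at (390,163), (230,216) and (396,238). The main cock pivot is near (350,188) and the torch pivot near (254,187), both levers pointing towards the robot. The tray is at right and the slate at left. Sizes and heights from depth match the given ones. The side view agrees.

```bash
cat >> h.py <<'E'
def go(x,y,z,jaw):
    "tool-frame turn (deg) and shift (cm) to TCP x,y,z, tool pointing down, tool y at jaw deg"
    o=bot.get_obs(); R0=Rot.from_quat(o['tool_rot']); a=np.radians(jaw)
    Y=np.array([np.cos(a),np.sin(a),0]);Z=np.array([0,0,-1.]);X=np.cross(Y,Z)
    R1=Rot.from_matrix(np.stack([X,Y,Z],1))
    print('turn',np.degrees((R0.inv()*R1).as_rotvec()).round(1),'shift',(R0.inv().apply(np.array([x,y,z])-o['eef_pos'])*100).round(2),'t',round(o['time_s'],2),'pos',o['eef_pos'].round(4),'F',o['force'].round(1),'op',round(o['opening'],3))
E
python3 -c "
from h import *
go(.53,-.053,.24,7.5)"
```

```text
turn [ -0.1  -0.1 -82.3] shift [ 49.75 -43.42  -0.95] t 0.1 pos [ 0.164  -0.6026  0.2299] F [-0.2 -0.5  0.3] op 1.001
```

Call:
arm_command --rows '[0, 0, -41, 25, -22, -1, 1, 0, 0, -41, 25, -22, -1, 1, 0, 0, -41, 25, -22, -1, 1, 0, 0, -41, 25, -22, -1, 1, 0, 0, -41, 25, -22, -1, 1, 0, 0, -41, 25, -22, -1, 1, 0, 0, -41, 25, -22, -1, 1, 0, 0, -41, 25, -22, -1, 1]' --grip_force 25

```text
time_s: 0.77
eef_pos: [0.348, -0.3232, 0.2406]
tool_rot: [0.882, 0.471, -0.0, 0.0]
force: [1.2, -0.6, 0.4]
opening: 0.999
```

```bash
python3 -c "
from h import *
go(.53,-.053,.24,7.5)"
```

```text
turn [ -0.    0.  -41.3] shift [32.58  0.12  0.06] t 0.77 pos [ 0.348  -0.3232  0.2406] F [ 1.2 -0.6  0.4] op 0.999
```

Call:
arm_command --rows '[0, 0, -41.3, 32.6, 0.1, 0, 1, 0, 0, -41.3, 32.6, 0.1, 0, 1, 0, 0, -41.3, 32.6, 0.1, 0, 1, 0, 0, -41.3, 32.6, 0.1, 0, 1, 0, 0, -41.3, 32.6, 0.1, 0, 1, 0, 0, -41.3, 32.6, 0.1, 0, 1, 0, 0, -41.3, 32.6, 0.1, 0, 1, 0, 0, -41.3, 32.6, 0.1, 0, 1]'

```text
time_s: 1.43
eef_pos: [0.5306, -0.0518, 0.2405]
tool_rot: [0.659, 0.753, 0.0, -0.0]
force: [-0.1, 1.1, 0.1]
opening: 1.0
```

Call:
arm_command --rows '[0, 0, 0, 0, 0, 4, 1, 0, 0, 0, 0, 0, 7, 1, 0, 0, 0, 0, 0, 10, 1, 0, 0, 0, 0, 0, 12, 1, 0, 0, 0, 0, 0, 12, 1]'

```text
time_s: 1.85
eef_pos: [0.5266, -0.0546, 0.1164]
tool_rot: [0.659, 0.752, -0.002, -0.003]
force: [-1.3, 0.3, 0.1]
opening: 0.999
```

```bash
python3 -c "
from h import *
go(.53,-.053,.062,7.5)
im,d=snap('top','t1');P=cloud('top',d)
comps((d>0)&(P[...,2]>.084)&(P[...,2]<.13),P)"
```

```text
turn [-0.4 -0.1  0.1] shift [0.11 0.4  5.44] t 1.85 pos [ 0.5266 -0.0546  0.1164] F [-1.3  0.3  0.1] op 0.999
px [123.  71.] A 1511 rect [0.868 0.457] [0.1 0.1] ang 70.9 circ [0.869 0.458] 0.052 z 0.091-0.121
px [506.  79.] A 4818 rect [ 0.863 -0.481] [0.232 0.116] ang 90.0 circ [ 0.863 -0.481] 0.127 z 0.096-0.129
px [ 75. 176.] A 1186 rect [0.589 0.558] [0.127 0.257] ang 61.6 circ [0.618 0.612] 0.129 z 0.086-0.129
px [315. 151.] A 477 rect [ 0.676 -0.016] [0.057 0.055] ang 14.8 circ [ 0.676 -0.017] 0.037 z 0.086-0.092
px [349. 145.] A 307 rect [ 0.691 -0.099] [0.024 0.06 ] ang 7.6 circ [ 0.69  -0.099] 0.031 z 0.091-0.122
px [298. 250.] A 584 rect [0.439 0.018] [0.06  0.055] ang 61.3 circ [0.44  0.018] 0.038 z 0.086-0.092
```

Call:
arm_command --rows '[0, 0, 0, 0, 0, 0, 1, 0, 0, 0, 0, 0, 3, 1, 0, 0, 0, 0, 0, 5.4, 1, 0, 0, 0, 0, 0, 5.4, 1, 0, 0, 0, 0, 0, 5.4, 1]'

```text
time_s: 2.32
eef_pos: [0.53, -0.0547, 0.0677]
tool_rot: [0.659, 0.752, 0.0, 0.0]
force: [0.0, 1.2, 0.4]
opening: 1.001
```

Call:
arm_command --rows '[0, 0, 0, 0, 0, 0, -1, 0, 0, 0, 0, 0, 0, -1, 0, 0, 0, 0, 0, 0, -1, 0, 0, 0, 0, 0, 0, -1, 0, 0, 0, 0, 0, 0, -1, 0, 0, 0, 0, 0, 0, -1, 0, 0, 0, 0, 0, 0, -1, 0, 0, 0, 0, 0, 0, -1]'

```text
time_s: 2.98
eef_pos: [0.5305, -0.0548, 0.0676]
tool_rot: [0.659, 0.752, 0.0, 0.001]
force: [1.0, -0.8, 7.9]
opening: 0.681
```

Call:
arm_command --rows '[0, 0, 0, 0, 0, 0, -1, 0, 0, 0, 0, 0, -2, -1, 0, 0, 0, 0, 0, -6, -1, 0, 0, 0, 0, 0, -10, -1, 0, 0, 0, 0, 0, -14, -1, 0, 0, 0, 0, 0, -17, -1, 0, 0, 0, 0, 0, -17, -1]'

```text
time_s: 3.57
eef_pos: [0.5323, -0.0543, 0.2428]
tool_rot: [0.659, 0.752, 0.002, 0.004]
force: [1.4, 0.2, -2.6]
opening: 0.682
```

```bash
python3 -c "
from h import *
go(.37,-.343,.23,-90)"
```

```text
turn [ 0.5 -0.3 97.5] shift [-26.49 -19.89   1.17] t 3.57 pos [ 0.5323 -0.0543  0.2428] F [ 1.4  0.2 -2.6] op 0.682
```

Call:
arm_command --rows '[0, 0, 48.8, -13.3, -10, 0, -1, 0, 0, 48.8, -13.3, -10, 0, -1, 0, 0, 48.8, -13.3, -10, 0, -1, 0, 0, 48.8, -13.3, -10, 0, -1, 0, 0, 48.8, -13.3, -10, 0, -1, 0, 0, 48.8, -13.3, -10, 0, -1, 0, 0, 48.8, -13.3, -10, 0, -1, 0, 0, 48.8, -13.3, -10, 0, -1]'

```text
time_s: 4.23
eef_pos: [0.447, -0.1997, 0.2356]
tool_rot: [0.912, 0.41, -0.001, -0.001]
force: [-0.4, -0.1, -3.2]
opening: 0.682
```

Call:
arm_command --rows '[0, 0, 48.8, -16.2, 3.4, 0, -1, 0, 0, 48.8, -16.2, 3.4, 0, -1, 0, 0, 48.8, -16.2, 3.4, 0, -1, 0, 0, 48.8, -16.2, 3.4, 0, -1, 0, 0, 48.8, -16.2, 3.4, 0, -1, 0, 0, 48.8, -16.2, 3.4, 0, -1, 0, 0, 48.8, -16.2, 3.4, 0, -1, 0, 0, 48.8, -16.2, 3.4, 0, -1]'

```text
time_s: 4.9
eef_pos: [0.3662, -0.3435, 0.2358]
tool_rot: [1.0, -0.001, -0.001, -0.0]
force: [0.0, 1.1, -2.8]
opening: 0.686
```

```bash
python3 -c "
from h import *
go(.365,-.343,.074,-90)"
```

```text
turn [-0.1  0.1 -0.1] shift [-0.09 -0.04 16.18] t 4.9 pos [ 0.3662 -0.3435  0.2358] F [ 0.   1.1 -2.8] op 0.686
```

Call:
arm_command --rows '[0, 0, 0, 0, 0, 4, -1, 0, 0, 0, 0, 0, 8, -1, 0, 0, 0, 0, 0, 12, -1, 0, 0, 0, 0, 0, 14.5, -1, 0, 0, 0, 0, 0, 15.5, -1, 0, 0, 0, 0, 0, 16.2, -1, 0, 0, 0, 0, 0, 16.2, -1, 0, 0, 0, 0, 0, 16.2, -1]'

```text
time_s: 5.57
eef_pos: [0.3674, -0.3443, 0.0757]
tool_rot: [1.0, 0.0, 0.001, 0.0]
force: [-0.1, -0.5, -1.4]
opening: 0.684
```

Call:
arm_command --rows '[0, 0, 0, 0, 0, 0, 0.6, 0, 0, 0, 0, 0, 0, 0.8, 0, 0, 0, 0, 0, 0, 0.9, 0, 0, 0, 0, 0, 0, 0.9, 0, 0, 0, 0, 0, -1, 0.9, 0, 0, 0, 0, 0, -4, 0.9]'

```text
time_s: 6.07
eef_pos: [0.3648, -0.3423, 0.1128]
tool_rot: [1.0, -0.0, -0.002, -0.002]
force: [0.2, 0.3, 0.9]
opening: 0.953
```

Call:
arm_command --rows '[0, 0, 0, 0, 0, -4, 1, 0, 0, 0, 0, 0, -8, 1, 0, 0, 0, 0, 0, -12, 1, 0, 0, 0, 0, 0, -12, 1]'

```text
time_s: 6.4
eef_pos: [0.3696, -0.346, 0.2433]
tool_rot: [1.0, -0.001, 0.005, 0.004]
force: [1.4, -0.8, 0.7]
opening: 0.996
```

```bash
cat >> h.py <<'E'
def look(tag):
    im,d=snap('top',tag);P=cloud('top',d);z=P[...,2]
    A=(d>0)&(P[...,0]>.3)&(P[...,0]<.78)&(abs(P[...,1])<.45)
    print('bricks');comps(A&(z>.084)&(z<.1),P,100)
    print('tubs');comps(A&(z>.069)&(z<.083),P,100)
    print('levers');comps(A&(z>.052)&(z<.068),P,200)
E
python3 -c "
from h import *
look('t2')
go(.439,.018,.23,-28.6)"
```

```text
bricks
px [315. 153.] A 537 rect [ 0.674 -0.017] [0.06  0.055] ang 15.2 circ [ 0.675 -0.016] 0.038 z 0.086-0.092
px [298. 250.] A 583 rect [0.439 0.018] [0.06  0.055] ang 61.3 circ [0.44  0.018] 0.038 z 0.086-0.092
px [448. 280.] A 355 rect [ 0.371 -0.346] [0.053 0.061] ang 0.7 circ [ 0.371 -0.345] 0.039 z 0.088-0.096
tubs
px [193. 140.] A 155 rect [0.706 0.288] [0.036 0.034] ang 63.9 circ [0.705 0.288] 0.023 z 0.069-0.076
px [391. 162.] A 538 rect [ 0.658 -0.205] [0.063 0.065] ang 45.6 circ [ 0.658 -0.205] 0.033 z 0.071-0.077
px [226. 216.] A 564 rect [0.516 0.195] [0.064 0.063] ang 65.0 circ [0.517 0.195] 0.033 z 0.071-0.076
px [397. 238.] A 582 rect [ 0.473 -0.218] [0.064 0.064] ang 43.7 circ [ 0.472 -0.218] 0.033 z 0.071-0.077
levers
px [352. 209.] A 378 rect [ 0.542 -0.112] [0.126 0.025] ang 4.8 circ [ 0.542 -0.112] 0.063 z 0.061-0.067
px [254. 205.] A 333 rect [0.545 0.136] [0.101 0.032] ang 1.7 circ [0.545 0.13 ] 0.051 z 0.060-0.067
turn [  0.5  -0.2 -61.5] shift [  7.   -36.34   0.81] t 6.45 pos [ 0.3685 -0.3453  0.2398] F [ 0.7  0.1 -0.4] op 1.001
```

Call:
arm_command --rows '[0, 0, -30.7, 3.5, -18.2, 0, 1, 0, 0, -30.7, 3.5, -18.2, 0, 1, 0, 0, -30.7, 3.5, -18.2, 0, 1, 0, 0, -30.7, 3.5, -18.2, 0, 1, 0, 0, -30.7, 3.5, -18.2, 0, 1, 0, 0, -30.7, 3.5, -18.2, 0, 1]'

```text
time_s: 6.95
eef_pos: [0.4022, -0.1573, 0.2345]
tool_rot: [0.963, 0.268, -0.0, -0.001]
force: [-0.3, -0.8, -0.7]
opening: 1.006
```

Call:
arm_command --rows '[0, 0, -30.7, 12.3, -13.9, 0, 1, 0, 0, -30.7, 12.3, -13.9, 0, 1, 0, 0, -30.7, 12.3, -13.9, 0, 1, 0, 0, -30.7, 12.3, -13.9, 0, 1, 0, 0, -30.7, 12.3, -13.9, 0, 1, 0, 0, -30.7, 12.3, -13.9, 0, 1, 0, 0, -30.7, 12.3, -13.9, 0, 1]'

```text
time_s: 7.53
eef_pos: [0.4368, 0.0201, 0.2341]
tool_rot: [0.86, 0.51, -0.0, -0.0]
force: [0.9, -0.5, 0.6]
opening: 0.999
```

```bash
python3 -c "
from h import *
go(.439,.018,.066,-28.7)"
```

```text
turn [-0.1  0.   0. ] shift [-0.07  0.31 16.81] t 7.53 pos [0.4368 0.0201 0.2341] F [ 0.9 -0.5  0.6] op 0.999
```

Call:
arm_command --rows '[0, 0, 0, 0, 0.3, 4, 1, 0, 0, 0, 0, 0.3, 8, 1, 0, 0, 0, 0, 0.3, 12, 1, 0, 0, 0, 0, 0.3, 14, 1, 0, 0, 0, 0, 0.3, 16, 1, 0, 0, 0, 0, 0.3, 16.8, 1, 0, 0, 0, 0, 0.3, 16.8, 1]'

```text
time_s: 8.12
eef_pos: [0.4381, 0.017, 0.0649]
tool_rot: [0.861, 0.509, -0.002, -0.001]
force: [0.3, -0.5, 0.7]
opening: 0.998
```

Call:
arm_command --rows '[0, 0, 0, 0, 0, 0, -1, 0, 0, 0, 0, 0, 0, -1, 0, 0, 0, 0, 0, 0, -1, 0, 0, 0, 0, 0, 0, -1, 0, 0, 0, 0, 0, 0, -1, 0, 0, 0, 0, 0, 0, -1, 0, 0, 0, 0, 0, 0, -1, 0, 0, 0, 0, 0, 0, -1]'

```text
time_s: 8.78
eef_pos: [0.4399, 0.0189, 0.0673]
tool_rot: [0.86, 0.51, 0.0, 0.0]
force: [-0.8, -0.7, 6.5]
opening: 0.626
```

Call:
arm_command --rows '[0, 0, 0, 0, 0, 0, -1, 0, 0, 0, 0, 0, -2, -1, 0, 0, 0, 0, 0, -6, -1, 0, 0, 0, 0, 0, -10, -1, 0, 0, 0, 0, 0, -14, -1, 0, 0, 0, 0, 0, -17, -1, 0, 0, 0, 0, 0, -17, -1]'

```text
time_s: 9.37
eef_pos: [0.4423, 0.0196, 0.2422]
tool_rot: [0.86, 0.51, 0.004, 0.003]
force: [1.1, 0.2, -2.5]
opening: 0.623
```

Call:
arm_command --rows '[0, 0, 30.7, -15.6, 8.9, 0, -1, 0, 0, 30.7, -15.6, 8.9, 0, -1, 0, 0, 30.7, -15.6, 8.9, 0, -1, 0, 0, 30.7, -15.6, 8.9, 0, -1, 0, 0, 30.7, -15.6, 8.9, 0, -1, 0, 0, 30.7, -15.6, 8.9, 0, -1]'

```text
time_s: 9.87
eef_pos: [0.4415, -0.1648, 0.2354]
tool_rot: [0.966, 0.26, -0.001, 0.0]
force: [1.0, -0.5, -2.4]
opening: 0.623
```

Call:
arm_command --rows '[0, 0, 30.7, -8.9, 15.6, 0, -1, 0, 0, 30.7, -8.9, 15.6, 0, -1, 0, 0, 30.7, -8.9, 15.6, 0, -1, 0, 0, 30.7, -8.9, 15.6, 0, -1, 0, 0, 30.7, -8.9, 15.6, 0, -1, 0, 0, 30.7, -8.9, 15.6, 0, -1, 0, 0, 30.7, -8.9, 15.6, 0, -1]'

```text
time_s: 10.45
eef_pos: [0.4456, -0.3391, 0.2354]
tool_rot: [1.0, 0.0, -0.001, -0.001]
force: [-1.1, 0.9, -1.6]
opening: 0.622
```

```bash
python3 -c "
from h import *
go(.45,-.343,.074,-90)"
```

```text
turn [-0.1  0.1  0. ] shift [ 0.46  0.43 16.14] t 10.45 pos [ 0.4456 -0.3391  0.2354] F [-1.1  0.9 -1.6] op 0.622
```

Call:
arm_command --rows '[0, 0, 0, 0.4, 0.4, 4, -1, 0, 0, 0, 0.4, 0.4, 8, -1, 0, 0, 0, 0.4, 0.4, 12, -1, 0, 0, 0, 0.4, 0.4, 14.5, -1, 0, 0, 0, 0.4, 0.4, 15.5, -1, 0, 0, 0, 0.4, 0.4, 16.2, -1, 0, 0, 0, 0.4, 0.4, 16.2, -1, 0, 0, 0, 0.4, 0.4, 16.2, -1]'

```text
time_s: 11.12
eef_pos: [0.4508, -0.3439, 0.076]
tool_rot: [1.0, 0.0, 0.001, 0.0]
force: [0.1, 0.4, -1.9]
opening: 0.626
```

Call:
arm_command --rows '[0, 0, 0, 0, 0, 0, 0.6, 0, 0, 0, 0, 0, 0, 0.8, 0, 0, 0, 0, 0, 0, 0.9, 0, 0, 0, 0, 0, 0, 0.9, 0, 0, 0, 0, 0, -1, 0.9, 0, 0, 0, 0, 0, -4, 0.9]'

```text
time_s: 11.62
eef_pos: [0.4475, -0.3428, 0.1123]
tool_rot: [1.0, -0.001, -0.003, -0.002]
force: [0.3, -0.2, 0.1]
opening: 0.948
```

Call:
arm_command --rows '[0, 0, 0, 0, 0, -4, 1, 0, 0, 0, 0, 0, -8, 1, 0, 0, 0, 0, 0, -12, 1, 0, 0, 0, 0, 0, -12, 1]'

```text
time_s: 11.95
eef_pos: [0.4529, -0.3461, 0.2439]
tool_rot: [1.0, -0.001, 0.005, 0.004]
force: [0.8, -0.3, -0.1]
opening: 1.0
```

Call:
arm_command --rows '[0, 0, -52.5, 11.2, -16.3, 0, 1, 0, 0, -52.5, 11.2, -16.3, 0, 1, 0, 0, -52.5, 11.2, -16.3, 0, 1, 0, 0, -52.5, 11.2, -16.3, 0, 1, 0, 0, -52.5, 11.2, -16.3, 0, 1, 0, 0, -52.5, 11.2, -16.3, 0, 1, 0, 0, -52.5, 11.2, -16.3, 0, 1, 0, 0, -52.5, 11.2, -16.3, 0, 1]'

```text
time_s: 12.62
eef_pos: [0.5622, -0.1804, 0.2352]
tool_rot: [0.895, 0.446, 0.0, 0.0]
force: [-0.3, -0.1, -0.0]
opening: 1.002
```

```bash
python3 -c "
from h import *
look('t3')
go(.674,-.017,.235,15)"
```

```text
bricks
px [315. 153.] A 542 rect [ 0.674 -0.017] [0.061 0.055] ang 15.4 circ [ 0.675 -0.016] 0.039 z 0.086-0.092
tubs
px [192. 140.] A 155 rect [0.705 0.287] [0.035 0.035] ang 64.6 circ [0.705 0.287] 0.022 z 0.069-0.075
px [388. 161.] A 415 rect [ 0.661 -0.197] [0.047 0.065] ang 65.8 circ [ 0.658 -0.205] 0.033 z 0.071-0.077
px [226. 216.] A 565 rect [0.517 0.195] [0.064 0.064] ang 32.8 circ [0.517 0.195] 0.033 z 0.071-0.077
px [397. 239.] A 525 rect [ 0.47  -0.219] [0.059 0.065] ang 16.8 circ [ 0.473 -0.218] 0.033 z 0.071-0.077
levers
px [352. 210.] A 372 rect [ 0.542 -0.109] [0.126 0.025] ang 1.9 circ [ 0.542 -0.113] 0.063 z 0.061-0.068
px [254. 205.] A 323 rect [0.545 0.136] [0.101 0.032] ang 1.1 circ [0.545 0.129] 0.051 z 0.060-0.067
turn [  0.    0.  -52.2] shift [19.84 -0.98  0.02] t 12.67 pos [ 0.5619 -0.181   0.2352] F [ 0.1 -0.  -0.6] op 0.999
```

Call:
arm_command --rows '[0, 0, -52.2, 19.8, -1, 0, 1, 0, 0, -52.2, 19.8, -1, 0, 1, 0, 0, -52.2, 19.8, -1, 0, 1, 0, 0, -52.2, 19.8, -1, 0, 1, 0, 0, -52.2, 19.8, -1, 0, 1, 0, 0, -52.2, 19.8, -1, 0, 1, 0, 0, -52.2, 19.8, -1, 0, 1, 0, 0, -52.2, 19.8, -1, 0, 1]'

```text
time_s: 13.33
eef_pos: [0.6748, -0.0175, 0.2347]
tool_rot: [0.609, 0.793, -0.0, -0.0]
force: [-0.2, -0.4, 0.6]
opening: 0.999
```

Call:
arm_command --rows '[0, 0, 0, 0, 0, 0, 1, 0, 0, 0, 0, 0, 4, 1, 0, 0, 0, 0, 0, 8, 1, 0, 0, 0, 0, 0, 10, 1, 0, 0, 0, 0, 0, 10, 1]'

```text
time_s: 13.75
eef_pos: [0.6716, -0.0195, 0.1297]
tool_rot: [0.613, 0.79, -0.003, -0.003]
force: [-0.6, -0.5, -1.1]
opening: 1.0
```

```bash
python3 -c "
from h import *
go(.674,-.017,.066,15)"
```

```text
turn [-0.4 -0.1 -0.6] shift [0.17 0.35 6.36] t 13.75 pos [ 0.6716 -0.0195  0.1297] F [-0.6 -0.5 -1.1] op 1.0
```

Transient lag is only about 3 mm. I'll descend, grip, lift and carry.

Call:
arm_command --rows '[0, 0, 0, 0, 0, 0, 1, 0, 0, 0, 0, 0, 3, 1, 0, 0, 0, 0, 0, 5.5, 1, 0, 0, 0, 0, 0, 6.7, 1, 0, 0, 0, 0, 0, 6.7, 1, 0, 0, 0, 0, 0, 6.7, 1]'

```text
time_s: 14.25
eef_pos: [0.6755, -0.0181, 0.0692]
tool_rot: [0.612, 0.791, 0.0, 0.001]
force: [0.2, -0.8, 0.4]
opening: 1.002
```

Call:
arm_command --rows '[0, 0, 0, 0, 0, 0, -1, 0, 0, 0, 0, 0, 0, -1, 0, 0, 0, 0, 0, 0, -1, 0, 0, 0, 0, 0, 0, -1, 0, 0, 0, 0, 0, 0, -1, 0, 0, 0, 0, 0, 0, -1, 0, 0, 0, 0, 0, 0, -1, 0, 0, 0, 0, 0, 0, -1]'

```text
time_s: 14.92
eef_pos: [0.6752, -0.0183, 0.0685]
tool_rot: [0.611, 0.791, 0.0, 0.001]
force: [-1.1, -1.2, 5.0]
opening: 0.688
```

Call:
arm_command --rows '[0, 0, 0, 0, 0, 0, -1, 0, 0, 0, 0, 0, -2, -1, 0, 0, 0, 0, 0, -6, -1, 0, 0, 0, 0, 0, -10, -1, 0, 0, 0, 0, 0, -14, -1, 0, 0, 0, 0, 0, -17.5, -1, 0, 0, 0, 0, 0, -17.5, -1, 0, 0, 0, 0, 0, -17.5, -1]'

```text
time_s: 15.58
eef_pos: [0.6753, -0.018, 0.2445]
tool_rot: [0.611, 0.791, 0.001, 0.001]
force: [-0.6, 0.9, -3.0]
opening: 0.682
```

Call:
arm_command --rows '[0, 0, 52.5, -14, -10.9, 0, -1, 0, 0, 52.5, -14, -10.9, 0, -1, 0, 0, 52.5, -14, -10.9, 0, -1, 0, 0, 52.5, -14, -10.9, 0, -1, 0, 0, 52.5, -14, -10.9, 0, -1, 0, 0, 52.5, -14, -10.9, 0, -1, 0, 0, 52.5, -14, -10.9, 0, -1, 0, 0, 52.5, -14, -10.9, 0, -1]'

```text
time_s: 16.25
eef_pos: [0.6029, -0.182, 0.2399]
tool_rot: [0.9, 0.436, -0.002, -0.001]
force: [0.3, -0.4, -1.3]
opening: 0.68
```

Call:
arm_command --rows '[0, 0, 52.5, -17.2, 4.4, 0, -1, 0, 0, 52.5, -17.2, 4.4, 0, -1, 0, 0, 52.5, -17.2, 4.4, 0, -1, 0, 0, 52.5, -17.2, 4.4, 0, -1, 0, 0, 52.5, -17.2, 4.4, 0, -1, 0, 0, 52.5, -17.2, 4.4, 0, -1, 0, 0, 52.5, -17.2, 4.4, 0, -1, 0, 0, 52.5, -17.2, 4.4, 0, -1]'

```text
time_s: 16.92
eef_pos: [0.532, -0.3442, 0.2397]
tool_rot: [1.0, -0.008, -0.002, -0.001]
force: [-0.6, -0.4, -2.3]
opening: 0.678
```

```bash
python3 -c "
from h import *
go(.535,-.343,.074,-90)"
```

```text
turn [-0.1  0.2 -0.9] shift [ 0.37 -0.1  16.57] t 16.92 pos [ 0.532  -0.3442  0.2397] F [-0.6 -0.4 -2.3] op 0.678
```

Call:
arm_command --rows '[0, 0, 0, 0.3, 0, 4, -1, 0, 0, -0.9, 0.3, 0, 8, -1, 0, 0, -0.9, 0.3, 0, 12, -1, 0, 0, -0.9, 0.3, 0, 14.5, -1, 0, 0, -0.9, 0.3, 0, 15.8, -1, 0, 0, -0.9, 0.3, 0, 16.5, -1, 0, 0, -0.9, 0.3, 0, 16.5, -1, 0, 0, -0.9, 0.3, 0, 16.5, -1]'

```text
time_s: 17.58
eef_pos: [0.5372, -0.3444, 0.0783]
tool_rot: [1.0, 0.005, 0.0, 0.0]
force: [-0.2, 0.1, -1.5]
opening: 0.685
```

Call:
arm_command --rows '[0, 0, 0, 0, 0, 0, 0.6, 0, 0, 0, 0, 0, 0, 0.8, 0, 0, 0, 0, 0, 0, 0.9, 0, 0, 0, 0, 0, 0, 0.9, 0, 0, 0, 0, 0, -1, 0.9, 0, 0, 0, 0, 0, -4, 0.9]'

```text
time_s: 18.08
eef_pos: [0.5344, -0.3429, 0.115]
tool_rot: [1.0, 0.005, -0.003, -0.002]
force: [0.3, -1.2, -0.6]
opening: 0.949
```

Call:
arm_command --rows '[0, 0, 0, 0, 0, -4, 1, 0, 0, 0, 0, 0, -8, 1, 0, 0, 0, 0, 0, -12, 1, 0, 0, 0, 0, 0, -12, 1]'

```text
time_s: 18.42
eef_pos: [0.5402, -0.3456, 0.2479]
tool_rot: [1.0, 0.005, 0.006, 0.003]
force: [0.7, -0.1, 0.3]
opening: 1.002
```

Call:
arm_command --rows '[0, 0, -45, -6.3, -12.5, 0, 1, 0, 0, -45, -6.3, -12.5, 0, 1, 0, 0, -45, -6.3, -12.5, 0, 1, 0, 0, -45, -6.3, -12.5, 0, 1, 0, 0, -45, -6.3, -12.5, 0, 1, 0, 0, -45, -6.3, -12.5, 0, 1, 0, 0, -45, -6.3, -12.5, 0, 1]'

```text
time_s: 19.0
eef_pos: [0.4725, -0.2193, 0.2388]
tool_rot: [0.921, 0.391, 0.0, 0.001]
force: [-0.5, 0.0, 0.1]
opening: 0.998
```

Call:
arm_command --rows '[0, 0, -45, 0, 0, 0, 1, 0, 0, -45, 0, 0, 0, 1, 0, 0, -45, 0, 0, 0, 1, 0, 0, -45, 0, 0, 0, 1, 0, 0, -45, 0, 0, 0, 1, 0, 0, -45, 0, 0, 0, 1, 0, 0, -45, 0, 0, 0, 1]'

```text
time_s: 19.58
eef_pos: [0.4725, -0.2197, 0.2384]
tool_rot: [0.701, 0.713, -0.0, 0.001]
force: [0.2, 0.1, -0.4]
opening: 1.0
```

```bash
python3 -c "
from h import *
look('t4')
go(.4725,-.218,.05,0)"
```

```text
bricks
tubs
px [193. 140.] A 157 rect [0.705 0.288] [0.036 0.035] ang 65.3 circ [0.705 0.287] 0.022 z 0.069-0.075
px [391. 162.] A 536 rect [ 0.658 -0.205] [0.064 0.064] ang 63.2 circ [ 0.659 -0.205] 0.033 z 0.071-0.077
px [226. 216.] A 567 rect [0.516 0.195] [0.063 0.064] ang 47.8 circ [0.517 0.195] 0.033 z 0.071-0.077
px [397. 238.] A 581 rect [ 0.472 -0.218] [0.064 0.064] ang 62.9 circ [ 0.472 -0.218] 0.033 z 0.071-0.077
levers
px [352. 209.] A 372 rect [ 0.542 -0.109] [0.126 0.024] ang 2.1 circ [ 0.542 -0.113] 0.063 z 0.061-0.068
px [254. 205.] A 324 rect [0.545 0.136] [0.101 0.031] ang 1.8 circ [0.545 0.13 ] 0.051 z 0.059-0.067
turn [0.  0.  0.8] shift [ 1.900e-01 -1.000e-02  1.884e+01] t 19.63 pos [ 0.4725 -0.2197  0.2384] F [-0.   0.  -0.2] op 0.998
```

Call:
arm_command --rows '[0, 0, 0.8, 0.2, 0, 4, 1, 0, 0, 0.8, 0.2, 0, 8, 1, 0, 0, 0.8, 0.2, 0, 12, 1, 0, 0, 0.8, 0.2, 0, 15, 1, 0, 0, 0.8, 0.2, 0, 17.5, 1, 0, 0, 0.8, 0.2, 0, 19, 1, 0, 0, 0.8, 0.2, 0, 19, 1, 0, 0, 0.8, 0.2, 0, 19, 1]'

```text
time_s: 20.3
eef_pos: [0.4725, -0.2175, 0.0478]
tool_rot: [0.709, 0.705, -0.0, -0.0]
force: [0.0, 0.4, 0.1]
opening: 0.998
```

Call:
arm_command --rows '[0, 0, 0, 0, 0, 0, -1, 0, 0, 0, 0, 0, 0, -1, 0, 0, 0, 0, 0, 0, -1, 0, 0, 0, 0, 0, 0, -1, 0, 0, 0, 0, 0, 0, -1, 0, 0, 0, 0, 0, 0, -1, 0, 0, 0, 0, 0, 0, -1, 0, 0, 0, 0, 0, 0, -1]'

```text
time_s: 20.97
eef_pos: [0.473, -0.2181, 0.0487]
tool_rot: [0.709, 0.705, 0.0, 0.001]
force: [-1.0, 1.2, 7.5]
opening: 0.749
```

Call:
arm_command --rows '[0, 0, 0, 0, 0, 0, -1, 0, 0, 0, 0, 0, -2, -1, 0, 0, 0, 0, 0, -6, -1, 0, 0, 0, 0, 0, -10, -1, 0, 0, 0, 0, 0, -14, -1, 0, 0, 0, 0, 0, -18, -1, 0, 0, 0, 0, 0, -19, -1, 0, 0, 0, 0, 0, -19, -1]'

```text
time_s: 21.63
eef_pos: [0.4739, -0.2183, 0.2408]
tool_rot: [0.709, 0.705, 0.001, 0.003]
force: [0.8, -0.1, -5.0]
opening: 0.745
```

Call:
arm_command --rows '[0, 0, 0, 26, -5, 0, -1, 0, 0, 0, 26, -5, 0, -1, 0, 0, 0, 26, -5, 0, -1, 0, 0, 0, 26, -5, 0, -1, 0, 0, 0, 26, -5, 0, -1, 0, 0, 0, 26, -5, 0, -1, 0, 0, 0, 26, -5, 0, -1, 0, 0, 0, 26, -5, 0, -1]'

```text
time_s: 22.3
eef_pos: [0.4215, 0.0464, 0.2359]
tool_rot: [0.706, 0.708, -0.001, -0.001]
force: [-1.2, -0.4, -3.5]
opening: 0.752
```

Call:
arm_command --rows '[0, 0, 0, 26, -5, 0, -1, 0, 0, 0, 26, -5, 0, -1, 0, 0, 0, 26, -5, 0, -1, 0, 0, 0, 26, -5, 0, -1, 0, 0, 0, 26, -5, 0, -1, 0, 0, 0, 26, -5, 0, -1, 0, 0, 0, 26, -5, 0, -1, 0, 0, 0, 26, -5, 0, -1]'

```text
time_s: 22.97
eef_pos: [0.3731, 0.3058, 0.2359]
tool_rot: [0.707, 0.707, -0.001, -0.002]
force: [0.3, -0.9, -3.0]
opening: 0.75
```

```bash
python3 -c "
from h import *
go(.3725,.303,.057,0)"
```

```text
turn [-0.2 -0.1  0. ] shift [-0.31 -0.   17.89] t 22.97 pos [0.3731 0.3058 0.2359] F [ 0.3 -0.9 -3. ] op 0.75
```

Call:
arm_command --rows '[0, 0, 0, -0.3, 0, 4, -1, 0, 0, 0, -0.3, 0, 8, -1, 0, 0, 0, -0.3, 0, 12, -1, 0, 0, 0, -0.3, 0, 15, -1, 0, 0, 0, -0.3, 0, 17, -1, 0, 0, 0, -0.3, 0, 18, -1, 0, 0, 0, -0.3, 0, 18, -1, 0, 0, 0, -0.3, 0, 18, -1]'

```text
time_s: 23.63
eef_pos: [0.3749, 0.2982, 0.0565]
tool_rot: [0.709, 0.705, -0.001, -0.0]
force: [0.8, 0.8, -3.2]
opening: 0.748
```

Call:
arm_command --rows '[0, 0, 0, 0, 0, 0, 0.6, 0, 0, 0, 0, 0, 0, 0.7, 0, 0, 0, 0, 0, 0, 0.9, 0, 0, 0, 0, 0, 0, 0.9, 0, 0, 0, 0, 0, 0, 1, 0, 0, 0, 0, 0, -1, 1, 0, 0, 0, 0, 0, -4, 1]'

```text
time_s: 24.22
eef_pos: [0.3733, 0.2983, 0.0959]
tool_rot: [0.709, 0.706, -0.003, -0.001]
force: [0.4, -0.2, 0.0]
opening: 0.998
```

Call:
arm_command --rows '[0, 0, 0, 0, 0, -4, 1, 0, 0, 0, 0, 0, -8, 1, 0, 0, 0, 0, 0, -12, 1, 0, 0, 0, 0, 0, -15, 1, 0, 0, 0, 0, 0, -15, 1]'

```text
time_s: 24.63
eef_pos: [0.3763, 0.3024, 0.2542]
tool_rot: [0.708, 0.706, 0.005, 0.001]
force: [1.5, 1.5, -0.5]
opening: 0.996
```

Call:
arm_command --rows '[0, 0, 0, -10.8, 14.4, 0, 1, 0, 0, 0, -10.8, 14.4, 0, 1, 0, 0, 0, -10.8, 14.4, 0, 1, 0, 0, 0, -10.8, 14.4, 0, 1, 0, 0, 0, -10.8, 14.4, 0, 1, 0, 0, 0, -10.8, 14.4, 0, 1, 0, 0, 0, -10.8, 14.4, 0, 1]'

```text
time_s: 25.22
eef_pos: [0.518, 0.1912, 0.2474]
tool_rot: [0.709, 0.705, -0.0, -0.001]
force: [-1.5, 0.1, 1.0]
opening: 0.997
```

```bash
python3 -c "
from h import *
look('t5')
go(.517,.195,.048,0)"
```

```text
bricks
px [451. 210.] A 588 rect [ 0.54  -0.346] [0.053 0.061] ang 1.1 circ [ 0.541 -0.345] 0.039 z 0.090-0.096
px [452. 247.] A 600 rect [ 0.452 -0.345] [0.056 0.06 ] ang 88.4 circ [ 0.451 -0.345] 0.038 z 0.090-0.096
px [453. 282.] A 638 rect [ 0.371 -0.346] [0.061 0.055] ang 88.9 circ [ 0.37  -0.345] 0.039 z 0.089-0.096
tubs
px [193. 140.] A 154 rect [0.705 0.287] [0.034 0.035] ang 69.1 circ [0.706 0.288] 0.022 z 0.069-0.075
px [391. 162.] A 542 rect [ 0.658 -0.205] [0.063 0.065] ang 45.8 circ [ 0.658 -0.205] 0.033 z 0.071-0.077
px [227. 216.] A 526 rect [0.518 0.192] [0.064 0.058] ang 35.4 circ [0.517 0.194] 0.032 z 0.071-0.077
levers
px [352. 209.] A 392 rect [ 0.543 -0.109] [0.128 0.025] ang 2.0 circ [ 0.543 -0.111] 0.065 z 0.061-0.068
px [254. 206.] A 329 rect [0.545 0.13 ] [0.103 0.031] ang 10.9 circ [0.545 0.13 ] 0.052 z 0.059-0.068
turn [-0.1 -0.  -0.2] shift [ 2.600e-01 -1.000e-02  1.997e+01] t 25.27 pos [0.5172 0.1922 0.2477] F [-0.2  0.7 -1.1] op 1.0
```

Call:
arm_command --rows '[0, 0, 0, 0.3, 0, 4, 1, 0, 0, 0, 0.3, 0, 8, 1, 0, 0, 0, 0.3, 0, 12, 1, 0, 0, 0, 0.3, 0, 16, 1, 0, 0, 0, 0.3, 0, 18.5, 1, 0, 0, 0, 0.3, 0, 20, 1, 0, 0, 0, 0.3, 0, 20, 1, 0, 0, 0, 0.3, 0, 20, 1]'

```text
time_s: 25.93
eef_pos: [0.5171, 0.1957, 0.0479]
tool_rot: [0.708, 0.706, -0.0, -0.001]
force: [-0.1, -0.2, -0.3]
opening: 1.005
```

Call:
arm_command --rows '[0, 0, 0, 0, 0, 0, -1, 0, 0, 0, 0, 0, 0, -1, 0, 0, 0, 0, 0, 0, -1, 0, 0, 0, 0, 0, 0, -1, 0, 0, 0, 0, 0, 0, -1, 0, 0, 0, 0, 0, 0, -1, 0, 0, 0, 0, 0, 0, -1, 0, 0, 0, 0, 0, 0, -1]'

```text
time_s: 26.6
eef_pos: [0.5187, 0.1944, 0.0488]
tool_rot: [0.709, 0.705, 0.0, 0.0]
force: [-3.5, -1.1, 7.6]
opening: 0.745
```

Call:
arm_command --rows '[0, 0, 0, 0, 0, 0, -1, 0, 0, 0, 0, 0, -2, -1, 0, 0, 0, 0, 0, -6, -1, 0, 0, 0, 0, 0, -10, -1, 0, 0, 0, 0, 0, -14, -1, 0, 0, 0, 0, 0, -18, -1, 0, 0, 0, 0, 0, -19, -1, 0, 0, 0, 0, 0, -19, -1]'

```text
time_s: 27.27
eef_pos: [0.5199, 0.1948, 0.2409]
tool_rot: [0.709, 0.705, 0.003, 0.002]
force: [0.6, -0.4, -3.4]
opening: 0.748
```

Call:
arm_command --rows '[0, 0, 0, 9.6, 4.5, 0, -1, 0, 0, 0, 9.6, 4.5, 0, -1, 0, 0, 0, 9.6, 4.5, 0, -1, 0, 0, 0, 9.6, 4.5, 0, -1, 0, 0, 0, 9.6, 4.5, 0, -1]'

```text
time_s: 27.68
eef_pos: [0.5626, 0.2907, 0.2343]
tool_rot: [0.708, 0.706, -0.002, -0.001]
force: [-0.0, -0.9, -4.1]
opening: 0.743
```

```bash
python3 -c "
from h import *
go(.5625,.291,.057,0)"
```

```text
turn [-0.2  0.1 -0.1] shift [ 0.05  0.06 17.73] t 27.68 pos [0.5626 0.2907 0.2343] F [-0.  -0.9 -4.1] op 0.743
```

Call:
arm_command --rows '[0, 0, 0, 0, 0, 4, -1, 0, 0, 0, 0, 0, 8, -1, 0, 0, 0, 0, 0, 12, -1, 0, 0, 0, 0, 0, 15, -1, 0, 0, 0, 0, 0, 17, -1, 0, 0, 0, 0, 0, 17.8, -1, 0, 0, 0, 0, 0, 17.8, -1, 0, 0, 0, 0, 0, 17.8, -1]'

```text
time_s: 28.35
eef_pos: [0.5637, 0.2888, 0.0592]
tool_rot: [0.709, 0.705, -0.001, -0.0]
force: [0.4, 0.4, -2.7]
opening: 0.743
```

Call:
arm_command --rows '[0, 0, 0, 0, 0, 0, 0.6, 0, 0, 0, 0, 0, 0, 0.7, 0, 0, 0, 0, 0, 0, 0.9, 0, 0, 0, 0, 0, 0, 0.9, 0, 0, 0, 0, 0, 0, 1, 0, 0, 0, 0, 0, -1, 1, 0, 0, 0, 0, 0, -4, 1]'

```text
time_s: 28.93
eef_pos: [0.5619, 0.2883, 0.0968]
tool_rot: [0.709, 0.706, -0.003, -0.001]
force: [1.3, 0.2, 0.8]
opening: 0.999
```

Call:
arm_command --rows '[0, 0, 0, 0, 0, -4, 1, 0, 0, 0, 0, 0, -8, 1, 0, 0, 0, 0, 0, -12, 1, 0, 0, 0, 0, 0, -15, 1, 0, 0, 0, 0, 0, -15, 1]'

```text
time_s: 29.35
eef_pos: [0.5656, 0.2924, 0.2579]
tool_rot: [0.709, 0.706, 0.005, 0.001]
force: [0.2, -0.2, 0.6]
opening: 1.003
```

Call:
arm_command --rows '[0, 0, 0, -24.8, 4.8, 0, 1, 0, 0, 0, -24.8, 4.8, 0, 1, 0, 0, 0, -24.8, 4.8, 0, 1, 0, 0, 0, -24.8, 4.8, 0, 1, 0, 0, 0, -24.8, 4.8, 0, 1, 0, 0, 0, -24.8, 4.8, 0, 1, 0, 0, 0, -24.8, 4.8, 0, 1]'

```text
time_s: 29.93
eef_pos: [0.6123, 0.031, 0.249]
tool_rot: [0.713, 0.701, -0.002, 0.002]
force: [0.2, -0.9, -0.7]
opening: 0.997
```

Call:
arm_command --rows '[0, 0, 0, -24.8, 4.8, 0, 1, 0, 0, 0, -24.8, 4.8, 0, 1, 0, 0, 0, -24.8, 4.8, 0, 1, 0, 0, 0, -24.8, 4.8, 0, 1, 0, 0, 0, -24.8, 4.8, 0, 1, 0, 0, 0, -24.8, 4.8, 0, 1, 0, 0, 0, -24.8, 4.8, 0, 1, 0, 0, 0, -24.8, 4.8, 0, 1]'

```text
time_s: 30.6
eef_pos: [0.6571, -0.2104, 0.2488]
tool_rot: [0.711, 0.703, -0.0, -0.0]
force: [-1.2, 1.4, 1.0]
opening: 1.0
```

```bash
sed -i 's/(z>.084)&(z<.1)/(z>.0855)\&(z<.1)/; s/z<.083/z<.0855/' h.py; python3 -c "
from h import *
look('t6')
go(.658,-.205,.048,0)"
```

```text
bricks
px [451. 210.] A 584 rect [ 0.54  -0.346] [0.053 0.06 ] ang 0.7 circ [ 0.54  -0.345] 0.038 z 0.090-0.096
px [452. 247.] A 591 rect [ 0.451 -0.345] [0.059 0.057] ang 0.7 circ [ 0.452 -0.345] 0.039 z 0.090-0.096
px [453. 282.] A 623 rect [ 0.371 -0.346] [0.061 0.055] ang 89.1 circ [ 0.371 -0.346] 0.039 z 0.090-0.096
tubs
px [193. 140.] A 161 rect [0.705 0.288] [0.035 0.035] ang 65.6 circ [0.705 0.289] 0.022 z 0.069-0.077
px [391. 162.] A 539 rect [ 0.657 -0.204] [0.062 0.063] ang 89.0 circ [ 0.657 -0.205] 0.033 z 0.071-0.077
px [189. 196.] A 592 rect [0.563 0.287] [0.064 0.065] ang 78.1 circ [0.563 0.288] 0.033 z 0.076-0.082
px [182. 275.] A 636 rect [0.375 0.292] [0.064 0.064] ang 35.2 circ [0.375 0.293] 0.033 z 0.076-0.082
levers
px [352. 210.] A 383 rect [ 0.542 -0.109] [0.126 0.024] ang 1.8 circ [ 0.542 -0.114] 0.063 z 0.061-0.068
px [254. 206.] A 325 rect [0.545 0.133] [0.102 0.032] ang 4.7 circ [0.545 0.13 ] 0.051 z 0.059-0.067
turn [-0.  -0.1 -0.4] shift [ 0.2   0.08 20.12] t 30.65 pos [ 0.6573 -0.2072  0.2492] F [0.2 0.8 0.2] op 1.0
```

Call:
arm_command --rows '[0, 0, 0, 0.2, 0, 4, 1, 0, 0, 0, 0.2, 0, 8, 1, 0, 0, 0, 0.2, 0, 12, 1, 0, 0, 0, 0.2, 0, 16, 1, 0, 0, 0, 0.2, 0, 18.5, 1, 0, 0, 0, 0.2, 0, 20.1, 1, 0, 0, 0, 0.2, 0, 20.1, 1, 0, 0, 0, 0.2, 0, 20.1, 1]'

```text
time_s: 31.32
eef_pos: [0.6581, -0.203, 0.0494]
tool_rot: [0.708, 0.706, 0.0, -0.0]
force: [-0.2, 0.4, 0.3]
opening: 0.998
```

Call:
arm_command --rows '[0, 0, 0, 0, 0, 0, -1, 0, 0, 0, 0, 0, 0, -1, 0, 0, 0, 0, 0, 0, -1, 0, 0, 0, 0, 0, 0, -1, 0, 0, 0, 0, 0, 0, -1, 0, 0, 0, 0, 0, 0, -1, 0, 0, 0, 0, 0, 0, -1, 0, 0, 0, 0, 0, 0, -1]'

```text
time_s: 31.98
eef_pos: [0.6586, -0.2048, 0.0503]
tool_rot: [0.709, 0.705, 0.001, 0.001]
force: [0.4, -0.1, 7.1]
opening: 0.749
```

Call:
arm_command --rows '[0, 0, 0, 0, 0, 0, -1, 0, 0, 0, 0, 0, -2, -1, 0, 0, 0, 0, 0, -6, -1, 0, 0, 0, 0, 0, -10, -1, 0, 0, 0, 0, 0, -14, -1, 0, 0, 0, 0, 0, -18, -1, 0, 0, 0, 0, 0, -19, -1, 0, 0, 0, 0, 0, -19, -1]'

```text
time_s: 32.65
eef_pos: [0.659, -0.2046, 0.2423]
tool_rot: [0.709, 0.705, 0.001, 0.003]
force: [0.5, 0.2, -4.0]
opening: 0.748
```

Call:
arm_command --rows '[0, 0, 0, 27.8, -9.4, 0, -1, 0, 0, 0, 27.8, -9.4, 0, -1, 0, 0, 0, 27.8, -9.4, 0, -1, 0, 0, 0, 27.8, -9.4, 0, -1, 0, 0, 0, 27.8, -9.4, 0, -1, 0, 0, 0, 27.8, -9.4, 0, -1, 0, 0, 0, 27.8, -9.4, 0, -1, 0, 0, 0, 27.8, -9.4, 0, -1]'

```text
time_s: 33.32
eef_pos: [0.5601, 0.0832, 0.2369]
tool_rot: [0.705, 0.709, -0.0, -0.003]
force: [-0.1, 1.4, -2.9]
opening: 0.748
```

Call:
arm_command --rows '[0, 0, 0, 27.8, -9.4, 0, -1, 0, 0, 0, 27.8, -9.4, 0, -1, 0, 0, 0, 27.8, -9.4, 0, -1, 0, 0, 0, 27.8, -9.4, 0, -1, 0, 0, 0, 27.8, -9.4, 0, -1, 0, 0, 0, 27.8, -9.4, 0, -1, 0, 0, 0, 27.8, -9.4, 0, -1, 0, 0, 0, 27.8, -9.4, 0, -1]'

```text
time_s: 33.98
eef_pos: [0.4657, 0.3605, 0.2367]
tool_rot: [0.705, 0.709, -0.0, -0.003]
force: [-0.7, 1.4, -2.6]
opening: 0.748
```

```bash
python3 -c "
from h import *
go(.471,.35,.057,0)"
```

```text
turn [-0.3 -0.2  0.4] shift [-1.12  0.61 17.97] t 33.98 pos [0.4657 0.3605 0.2367] F [-0.7  1.4 -2.6] op 0.748
```

Call:
arm_command --rows '[0, 0, 0, -0.2, 0, 0, -1, 0, 0, 0, -0.2, 0, 0, -1, 0, 0, 0, -0.2, 0, 4, -1, 0, 0, 0, -0.2, 0, 8, -1, 0, 0, 0, -0.2, 0, 12, -1, 0, 0, 0, -0.2, 0, 12, -1]'

```text
time_s: 34.48
eef_pos: [0.4699, 0.3438, 0.1102]
tool_rot: [0.71, 0.704, -0.007, -0.0]
force: [-1.1, -1.3, -3.7]
opening: 0.748
```

```bash
python3 -c "
from h import *
go(.471,.35,.057,0)"
```

```text
turn [-0.6  0.5 -0.4] shift [0.67 0.16 5.31] t 34.48 pos [0.4699 0.3438 0.1102] F [-1.1 -1.3 -3.7] op 0.748
```

Call:
arm_command --rows '[0, 0, 0, 0, 0, 0, -1, 0, 0, 0, 0, 0, 3, -1, 0, 0, 0, 0, 0, 5, -1, 0, 0, 0, 0, 0, 5.8, -1, 0, 0, 0, 0, 0, 5.8, -1, 0, 0, 0, 0, 0, 5.8, -1]'

```text
time_s: 34.98
eef_pos: [0.4732, 0.3509, 0.0626]
tool_rot: [0.709, 0.705, 0.001, 0.0]
force: [-0.3, 0.7, -3.8]
opening: 0.748
```

Call:
arm_command --rows '[0, 0, 0, 0, 0, 0, 0.6, 0, 0, 0, 0, 0, 0, 0.7, 0, 0, 0, 0, 0, 0, 0.9, 0, 0, 0, 0, 0, 0, 0.9, 0, 0, 0, 0, 0, 0, 1, 0, 0, 0, 0, 0, -1, 1, 0, 0, 0, 0, 0, -4, 1]'

```text
time_s: 35.57
eef_pos: [0.4705, 0.3485, 0.0982]
tool_rot: [0.709, 0.706, -0.003, -0.0]
force: [0.7, -0.5, -0.2]
opening: 0.999
```

Call:
arm_command --rows '[0, 0, 0, 0, 0, -4, 1, 0, 0, 0, 0, 0, -8, 1, 0, 0, 0, 0, 0, -12, 1, 0, 0, 0, 0, 0, -15, 1, 0, 0, 0, 0, 0, -15, 1]'

```text
time_s: 35.98
eef_pos: [0.4735, 0.3531, 0.2582]
tool_rot: [0.709, 0.706, 0.005, 0.001]
force: [-0.1, 0.7, -0.6]
opening: 1.002
```

Call:
arm_command --rows '[0, 0, 0, -24, -9, 0, -1, 0, 0, 0, -24, -9, 0, -1, 0, 0, 0, -24, -9, 0, -1, 0, 0, 0, -24, -9, 0, -1, 0, 0, 0, -24, -9, 0, -1, 0, 0, 0, -24, -9, 0, -1, 0, 0, 0, -24, -9, 0, -1]'

```text
time_s: 36.57
eef_pos: [0.3786, 0.1045, 0.2501]
tool_rot: [0.711, 0.703, -0.002, 0.001]
force: [0.3, 0.1, -0.6]
opening: 0.507
```

```bash
python3 -c "
from h import *
look('t7')
f=np.load('pics/t7.npz');im=f['im'];P=cloud('top',f['d']);z=P[...,2]
cv2.imwrite('pics/c7.png',cv2.resize(im[100:310,140:500,::-1],None,fx=2.2,fy=2.2,interpolation=cv2.INTER_CUBIC))
for n,(a,b) in dict(main=(-.17,-.06),torch=(.09,.19)).items():
  m=(P[...,1]>a)&(P[...,1]<b)&(f['d']>0)
  L=m&(z>.056)&(z<.07)&(P[...,0]>.44)&(P[...,0]<.57)
  q=P[L]; print(n,'lever xmin',np.percentile(q[:,0],1).round(3),'fit',np.polyfit(q[:,0],q[:,1],1).round(3), 'z',np.median(q[:,2]).round(3))
  pp=m&(z>.03)&(z<.043)&(P[...,0]>.61)&(P[...,0]<.74); q=P[pp]; print('pipe',len(q),np.polyfit(q[:,0],q[:,1],1).round(3))
  K=m&(z>.068)&(z<.085)&(P[...,0]>.52)&(P[...,0]<.66); q=P[K]; print('knob',len(q),q.mean(0).round(3) if len(q) else '')
  hsv=cv2.cvtColor(im,cv2.COLOR_RGB2HSV); B=m&(hsv[...,0]>12)&(hsv[...,0]<30)&(hsv[...,1]>140)&(P[...,0]>.5)
  comps(B,P,15)
go(.48,-.15,.055,0)"
```

```text
bricks
px [451. 210.] A 587 rect [ 0.54  -0.346] [0.053 0.062] ang 1.1 circ [ 0.541 -0.345] 0.039 z 0.090-0.096
px [452. 247.] A 593 rect [ 0.452 -0.345] [0.056 0.06 ] ang 88.6 circ [ 0.45  -0.345] 0.04 z 0.090-0.096
px [453. 282.] A 631 rect [ 0.371 -0.345] [0.06  0.055] ang 88.2 circ [ 0.37  -0.346] 0.039 z 0.090-0.096
tubs
px [193. 140.] A 153 rect [0.705 0.288] [0.036 0.035] ang 64.4 circ [0.705 0.288] 0.022 z 0.070-0.075
px [189. 196.] A 593 rect [0.563 0.287] [0.064 0.065] ang 67.1 circ [0.563 0.288] 0.033 z 0.076-0.082
px [160. 233.] A 616 rect [0.473 0.35 ] [0.064 0.064] ang 29.3 circ [0.472 0.351] 0.033 z 0.076-0.083
px [189. 258.] A 353 rect [0.418 0.279] [0.036 0.064] ang 24.3 circ [0.408 0.274] 0.032 z 0.076-0.082
levers
px [352. 210.] A 370 rect [ 0.542 -0.109] [0.126 0.024] ang 2.1 circ [ 0.542 -0.113] 0.063 z 0.061-0.067
px [254. 206.] A 332 rect [0.545 0.135] [0.102 0.031] ang 2.9 circ [0.545 0.13 ] 0.051 z 0.060-0.067
main lever xmin 0.479 fit [ 0.061 -0.143] z 0.065
pipe 269 [ 0.079 -0.153]
knob 41 [ 0.582 -0.108  0.069]
px [348. 173.] A 97 rect [ 0.633 -0.103] [0.021 0.029] ang 10.4 circ [ 0.633 -0.102] 0.017 z 0.035-0.045
px [349. 191.] A 131 rect [ 0.585 -0.107] [0.04  0.073] ang 86.5 circ [ 0.584 -0.109] 0.038 z 0.013-0.052
torch lever xmin 0.495 fit [0.07  0.093] z 0.065
pipe 367 [0.076 0.089]
knob 27 [0.578 0.133 0.069]
px [247. 113.] A 20 rect [0.795 0.165] [0.019 0.009] ang 82.7 circ [0.797 0.165] 0.01 z 0.014-0.019
px [254. 175.] A 84 rect [0.626 0.137] [0.021 0.026] ang 3.4 circ [0.625 0.137] 0.016 z 0.034-0.043
px [259. 199.] A 104 rect [0.558 0.119] [0.096 0.015] ang 7.2 circ [0.557 0.123] 0.048 z 0.027-0.061
turn [-0.   0.2 -0.7] shift [-25.42  10.33  19.66] t 36.62 pos [0.3797 0.1061 0.2506] F [-1.1 -0.4 -0.3] op 0.461
```

View pics/c7.png

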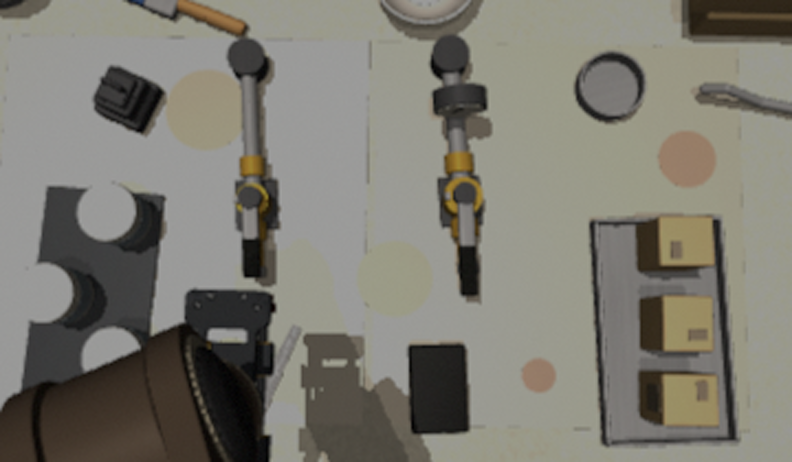

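The crop shows bricks in the tray and tubs on the slate, with both levers open. The near tub, by the gripper at crop (112,355), seems to have been knocked from (.375,.293) to about (.408,.274). I'll move the arm clear and look again.

Call:
arm_command --rows '[0, 0, 0, -20, 5, 0, 1, 0, 0, 0, -20, 5, 0, 1, 0, 0, 0, -20, 5, 0, 1, 0, 0, 0, -20, 5, 0, 1, 0, 0, 0, -20, 5, 0, 1, 0, 0, 0, -20, 5, 0, 1]'

```text
time_s: 37.12
eef_pos: [0.4319, -0.0956, 0.2503]
tool_rot: [0.711, 0.703, -0.0, 0.0]
force: [-0.1, -0.8, -0.4]
opening: 0.877
```

```bash
python3 -c "
from h import *
look('t8')
f=np.load('pics/t8.npz');P=cloud('top',f['d']);z=P[...,2]
m=(f['d']>0)&(z>.003)&(z<.011)&(P[...,1]>.22)&(P[...,1]<.42)&(P[...,0]>.3)&(P[...,0]<.63)
comps(m,P,300)
go(.4,.28,.24,0)"
```

```text
bricks
px [451. 210.] A 588 rect [ 0.54  -0.346] [0.053 0.06 ] ang 0.9 circ [ 0.541 -0.345] 0.038 z 0.089-0.096
px [453. 247.] A 541 rect [ 0.451 -0.345] [0.059 0.055] ang 0.7 circ [ 0.452 -0.346] 0.039 z 0.090-0.096
px [456. 281.] A 473 rect [ 0.371 -0.351] [0.05  0.055] ang 87.8 circ [ 0.37 -0.35] 0.036 z 0.090-0.096
tubs
px [192. 140.] A 154 rect [0.706 0.288] [0.036 0.034] ang 69.3 circ [0.705 0.288] 0.022 z 0.069-0.075
px [189. 196.] A 594 rect [0.563 0.287] [0.064 0.064] ang 22.7 circ [0.563 0.288] 0.033 z 0.075-0.082
px [160. 233.] A 616 rect [0.473 0.351] [0.064 0.064] ang 17.8 circ [0.473 0.351] 0.033 z 0.075-0.082
px [191. 262.] A 627 rect [0.405 0.273] [0.065 0.064] ang 37.4 circ [0.405 0.273] 0.033 z 0.076-0.082
levers
px [254. 205.] A 325 rect [0.545 0.136] [0.101 0.032] ang 1.2 circ [0.545 0.13 ] 0.051 z 0.059-0.068
px [181. 240.] A 2831 rect [0.469 0.321] [0.145 0.259] ang 86.1 circ [0.468 0.321] 0.145 z 0.003-0.008
turn [-0.  -0.1 -0.5] shift [37.14 -3.48  1.07] t 37.17 pos [ 0.4313 -0.0917  0.2503] F [0.4 0.3 0.3] op 0.921
```

The tub has been knocked to (.405,.273). It is still upright, but its centre is just past the allowed edge margin, so I'll regrasp it and put it back.

Call:
arm_command --rows '[0, 0, 0, 18.3, -1.3, 0, 1, 0, 0, 0, 18.3, -1.3, 0, 1, 0, 0, 0, 18.3, -1.3, 0, 1, 0, 0, 0, 18.3, -1.3, 0, 1, 0, 0, 0, 18.3, -1.3, 0, 1, 0, 0, 0, 18.3, -1.3, 0, 1]'

```text
time_s: 37.67
eef_pos: [0.4169, 0.1006, 0.2513]
tool_rot: [0.705, 0.709, 0.001, -0.0]
force: [-1.2, 0.5, 0.2]
opening: 1.002
```

Call:
arm_command --rows '[0, 0, -0.5, 18.3, -1.4, 0, 1, 0, 0, -0.5, 18.3, -1.4, 0, 1, 0, 0, -0.5, 18.3, -1.4, 0, 1, 0, 0, -0.5, 18.3, -1.4, 0, 1, 0, 0, -0.5, 18.3, -1.4, 0, 1, 0, 0, -0.5, 18.3, -1.4, 0, 1, 0, 0, -0.5, 18.3, -1.4, 0, 1, 0, 0, -0.5, 18.3, -1.4, 0, 1]'

```text
time_s: 38.33
eef_pos: [0.4046, 0.2761, 0.2503]
tool_rot: [0.706, 0.709, -0.001, 0.0]
force: [0.4, -0.8, 0.9]
opening: 0.999
```

```bash
python3 -c "
from h import *
go(.405,.273,.055,0)"
```

```text
turn [-0.   0.   0.2] shift [-0.3   0.05 19.53] t 38.33 pos [0.4046 0.2761 0.2503] F [ 0.4 -0.8  0.9] op 0.999
```

Call:
arm_command --rows '[0, 0, 0, -0.2, 0, 4, 1, 0, 0, 0, -0.2, 0, 8, 1, 0, 0, 0, -0.2, 0, 12, 1, 0, 0, 0, -0.2, 0, 16, 1, 0, 0, 0, -0.2, 0, 18.5, 1, 0, 0, 0, -0.2, 0, 19.5, 1, 0, 0, 0, -0.2, 0, 19.5, 1, 0, 0, 0, -0.2, 0, 19.5, 1]'

```text
time_s: 39.0
eef_pos: [0.4055, 0.2744, 0.0565]
tool_rot: [0.706, 0.708, 0.0, 0.0]
force: [-0.5, -0.0, 0.9]
opening: 0.999
```

Call:
arm_command --rows '[0, 0, 0, 0, 0, 0, -1, 0, 0, 0, 0, 0, 0, -1, 0, 0, 0, 0, 0, 0, -1, 0, 0, 0, 0, 0, 0, -1, 0, 0, 0, 0, 0, 0, -1, 0, 0, 0, 0, 0, 0, -1, 0, 0, 0, 0, 0, 0, -1, 0, 0, 0, 0, 0, 0, -1]'

```text
time_s: 39.67
eef_pos: [0.4055, 0.2749, 0.0567]
tool_rot: [0.706, 0.708, 0.001, 0.001]
force: [-1.6, -2.0, 8.6]
opening: 0.749
```

Call:
arm_command --rows '[0, 0, 0, 0, 0, -1, -1, 0, 0, 0, 0, 0, -3, -1, 0, 0, 0, 1.5, -1.5, -3, -1, 0, 0, 0, 3, -3, -3, -1, 0, 0, 0, 3, -3, -3, -1, 0, 0, 0, 3, -3, -1.5, -1, 0, 0, 0, 3, -3, -0.2, -1, 0, 0, 0, 3, -3, -0.2, -1]'

```text
time_s: 40.33
eef_pos: [0.3741, 0.3033, 0.0559]
tool_rot: [0.706, 0.708, -0.001, -0.0]
force: [-0.4, 0.5, -3.6]
opening: 0.75
```

Call:
arm_command --rows '[0, 0, 0, 0, 0, 0, -1, 0, 0, 0, 0, 0, 0, 0.6, 0, 0, 0, 0, 0, 0, 0.7, 0, 0, 0, 0, 0, 0, 0.9, 0, 0, 0, 0, 0, 0, 1, 0, 0, 0, 0, 0, 0, 1, 0, 0, 0, 0, 0, -1, 1, 0, 0, 0, 0, 0, -4, 1]'

```text
time_s: 41.0
eef_pos: [0.3731, 0.3029, 0.0959]
tool_rot: [0.706, 0.709, -0.003, -0.001]
force: [1.2, 0.7, -0.1]
opening: 1.004
```

Call:
arm_command --rows '[0, 0, 0, 0, 0, -4, 1, 0, 0, 0, 0, 0, -8, 1, 0, 0, 0, 0, 0, -12, 1, 0, 0, 0, 0, 0, -15, 1, 0, 0, 0, 0, 0, -15, 1]'

```text
time_s: 41.42
eef_pos: [0.3761, 0.3072, 0.2542]
tool_rot: [0.705, 0.709, 0.005, 0.001]
force: [0.6, 1.2, 1.2]
opening: 1.0
```

Call:
arm_command --rows '[0, 0, 0, -24, 2, 0, -1, 0, 0, 0, -24, 2, 0, -1, 0, 0, 0, -24, 2, 0, -1, 0, 0, 0, -24, 2, 0, -1, 0, 0, 0, -24, 2, 0, -1, 0, 0, 0, -24, 2, 0, -1, 0, 0, 0, -24, 2, 0, -1, 0, 0, 0, -24, 2, 0, -1]'

```text
time_s: 42.08
eef_pos: [0.3956, 0.0631, 0.2478]
tool_rot: [0.707, 0.707, -0.0, 0.0]
force: [0.1, 1.2, 0.5]
opening: 0.43
```

```bash
python3 -c "
from h import *
look('t9')
go(.49,-.15,.055,0)"
```

```text
bricks
px [451. 210.] A 586 rect [ 0.539 -0.346] [0.053 0.06 ] ang 1.3 circ [ 0.54  -0.345] 0.039 z 0.090-0.096
px [452. 247.] A 589 rect [ 0.452 -0.345] [0.057 0.056] ang 1.0 circ [ 0.452 -0.346] 0.039 z 0.090-0.096
px [453. 282.] A 627 rect [ 0.371 -0.346] [0.061 0.055] ang 88.9 circ [ 0.371 -0.345] 0.039 z 0.090-0.096
tubs
px [193. 140.] A 156 rect [0.705 0.287] [0.034 0.035] ang 64.5 circ [0.705 0.288] 0.021 z 0.069-0.076
px [189. 196.] A 593 rect [0.563 0.287] [0.064 0.065] ang 63.8 circ [0.563 0.287] 0.033 z 0.076-0.082
px [160. 233.] A 612 rect [0.472 0.351] [0.064 0.065] ang 39.1 circ [0.473 0.351] 0.033 z 0.075-0.082
px [175. 275.] A 507 rect [0.374 0.31 ] [0.063 0.051] ang 0.4 circ [0.374 0.303] 0.033 z 0.077-0.082
levers
px [352. 209.] A 379 rect [ 0.542 -0.109] [0.126 0.024] ang 1.9 circ [ 0.542 -0.113] 0.063 z 0.061-0.067
px [254. 204.] A 298 rect [0.55  0.135] [0.092 0.031] ang 3.4 circ [0.55  0.128] 0.046 z 0.060-0.067
turn [0.  0.  0.2] shift [-21.5    9.38  19.29] t 42.13 pos [0.3955 0.0647 0.2479] F [-0.9  0.2 -0.1] op 0.387
```

```bash
cat >> h.py <<'E'
def arc(M,ax,r,phis,ref):
    "tool (jaw 0) shift cm from world point ref along pusher arc"
    e=np.array([np.cos(ax),np.sin(ax)]);f=np.array([-e[1],e[0]])
    for ph in phis:
        p=np.radians(ph);u=-np.cos(p)*e+np.sin(p)*f;n=-np.sin(p)*e-np.cos(p)*f
        s=.009+.0135*abs(n[0])+.010*abs(n[1]); w=np.array(M)+r*u+s*n
        print(ph,w.round(4),'tool',((w-ref)[::-1]*100).round(1))
E
python3 -c "
from h import *
arc((.592,-.1065),.075,.098,range(0,100,8),np.array([.497,-.149]))
go(.497,-.149,.055,0)"
```

```text
0 [ 0.4958 -0.1338] tool [ 1.5 -0.1]
8 [ 0.4929 -0.12  ] tool [ 2.9 -0.4]
16 [ 0.4917 -0.1077] tool [ 4.1 -0.5]
24 [ 0.492  -0.0951] tool [ 5.4 -0.5]
32 [ 0.494  -0.0823] tool [ 6.7 -0.3]
40 [ 0.4978 -0.0696] tool [7.9 0.1]
48 [ 0.5035 -0.0573] tool [9.2 0.6]
56 [ 0.511  -0.0456] tool [10.3  1.4]
64 [ 0.5204 -0.0349] tool [11.4  2.3]
72 [ 0.5314 -0.0254] tool [12.4  3.4]
80 [ 0.544  -0.0176] tool [13.1  4.7]
88 [ 0.5579 -0.0117] tool [13.7  6.1]
96 [ 0.5721 -0.0079] tool [14.1  7.5]
turn [0.  0.  0.2] shift [-21.4   10.08  19.29] t 42.13 pos [0.3955 0.0647 0.2479] F [-0.9  0.2 -0.1] op 0.387
```

Call:
arm_command --rows '[0, 0, 0, -21.4, 10.1, 0, -1, 0, 0, 0, -21.4, 10.1, 0, -1, 0, 0, 0, -21.4, 10.1, 0, -1, 0, 0, 0, -21.4, 10.1, 0, -1, 0, 0, 0, -21.4, 10.1, 0, -1, 0, 0, 0, -21.4, 10.1, 0, -1, 0, 0, 0, -21.4, 10.1, 0, -1, 0, 0, 0, -21.4, 10.1, 0, -1]'

```text
time_s: 42.8
eef_pos: [0.4983, -0.148, 0.2471]
tool_rot: [0.706, 0.709, 0.001, -0.001]
force: [0.3, 0.9, 0.2]
opening: 0.008
```

Call:
arm_command --rows '[0, 0, 0, 0, 0, 4, -1, 0, 0, 0, 0, 0, 8, -1, 0, 0, 0, 0, 0, 12, -1, 0, 0, 0, 0, 0, 16, -1, 0, 0, 0, 0, 0, 18, -1, 0, 0, 0, 0, 0, 19.2, -1, 0, 0, 0, 0, 0, 19.2, -1, 0, 0, 0, 0, 0, 19.2, -1]'

```text
time_s: 43.47
eef_pos: [0.4982, -0.1473, 0.0564]
tool_rot: [0.705, 0.709, 0.0, -0.0]
force: [1.6, -0.3, -0.1]
opening: 0.008
```

Call:
arm_command --rows '[0, 0, 0, 1.3, -0.2, 0, -1, 0, 0, 0, 2.0, -0.4, 0, -1, 0, 0, 0, 2.7, -0.5, 0, -1, 0, 0, 0, 4.0, -0.6, 0, -1, 0, 0, 0, 5.3, -0.6, 0, -1, 0, 0, 0, 6.6, -0.4, 0, -1, 0, 0, 0, 7.8, 0, 0, -1, 0, 0, 0, 7.8, 0, 0, -1]'

```text
time_s: 44.13
eef_pos: [0.4983, -0.0692, 0.0571]
tool_rot: [0.705, 0.709, 0.001, 0.001]
force: [-0.3, -0.4, 1.0]
opening: 0.006
```

```bash
python3 -c "
from h import *
o=bot.get_obs();arc((.592,-.1065),.075,.098,[48,56,64,72,80,84,88,90,92],np.array(o['eef_pos'][:2])); print(o['eef_pos'],o['force'])"
```

```text
48 [ 0.5035 -0.0573] tool [1.2 0.5]
56 [ 0.511  -0.0456] tool [2.4 1.3]
64 [ 0.5204 -0.0349] tool [3.4 2.2]
72 [ 0.5314 -0.0254] tool [4.4 3.3]
80 [ 0.544  -0.0176] tool [5.2 4.6]
84 [ 0.5508 -0.0144] tool [5.5 5.2]
88 [ 0.5579 -0.0117] tool [5.8 6. ]
90 [ 0.5615 -0.0105] tool [5.9 6.3]
92 [ 0.5652 -0.0095] tool [6.  6.7]
[ 0.49830702 -0.06923407  0.05705232] [-0.32814126 -0.44698426  0.99997025]
```

Call:
arm_command --rows '[0, 0, 0, 1.2, 0.5, 0, -1, 0, 0, 0, 2.4, 1.3, 0, -1, 0, 0, 0, 3.4, 2.2, 0, -1, 0, 0, 0, 4.4, 3.3, 0, -1, 0, 0, 0, 5.2, 4.6, 0, -1, 0, 0, 0, 5.2, 4.6, 0, -1]'

```text
time_s: 44.63
eef_pos: [0.5443, -0.0178, 0.0563]
tool_rot: [0.705, 0.709, 0.001, 0.0]
force: [0.9, 0.3, 0.2]
opening: 0.002
```

Call:
arm_command --rows '[0, 0, 0, 0.3, 0.6, 0, -1, 0, 0, 0, 0.6, 1.2, 0, -1, 0, 0, 0, 0.6, 1.4, 0, -1, 0, 0, 0, 0.7, 1.7, 0, -1, 0, 0, 0, 0.7, 1.7, 0, -1]'

```text
time_s: 45.05
eef_pos: [0.5602, -0.0119, 0.0557]
tool_rot: [0.706, 0.708, 0.0, 0.0]
force: [-2.2, -1.6, 1.0]
opening: 0.007
```

```bash
cat >> h.py <<'E'
def lev(tag,M,ax):
    im,d=snap('top',tag);P=cloud('top',d);z=P[...,2]
    q=P[(d>0)&(z>.056)&(z<.07)&(np.hypot(P[...,0]-M[0],P[...,1]-M[1])<.125)][:,:2]-M
    h=np.hypot(*q.T);q=q[h>.035]
    print('n',len(q),'rmax',h.max().round(3));c=q.mean(0);print('lever dir deg (own +y is',round(90+np.degrees(ax),1),')',np.degrees(np.arctan2(c[1],c[0])).round(1),'y range',q[:,1].min().round(3),q[:,1].max().round(3),'x mean',q[:,0].mean().round(4))
E
python3 -c "
from h import *
o=bot.get_obs();print(o['eef_pos'],o['force'])
lev('l1',np.array([.592,-.1065]),.075)"
```

```text
[ 0.56021979 -0.01187743  0.05565057] [-2.16654034 -1.55276535  1.04074633]
n 7 rmax 0.091
lever dir deg (own +y is 94.3 ) 5.6 y range -0.01 0.02 x mean 0.0884
```

Call:
arm_command --rows '[0, 0, 0, 0, 0.3, 0, -1, 0, 0, 0, 0, 0.5, 0, -1, 0, 0, 0, 0, 0.5, 0, -1]'

```text
time_s: 45.35
eef_pos: [0.5652, -0.011, 0.0556]
tool_rot: [0.706, 0.709, 0.0, -0.0]
force: [-2.3, 1.8, -0.5]
opening: 0.007
```

Call:
arm_command --rows '[0, 0, 0, 0, 0.2, 0, -1, 0, 0, 0, 0, 0.3, 0, -1, 0, 0, 0, 0, 0.3, 0, -1]'

```text
time_s: 45.6
eef_pos: [0.5657, -0.0111, 0.0553]
tool_rot: [0.705, 0.709, -0.002, -0.002]
force: [-10.6, 2.0, 7.3]
opening: 0.005
```

Call:
arm_command --rows '[0, 0, 0, 0, -2, 0, -1, 0, 0, 0, 0, -5, 0, -1, 0, 0, 0, 2, -9, 0, -1, 0, 0, 0, 4, -13, 0, -1, 0, 0, 0, 6, -15, 0, -1, 0, 0, 0, 6, -15, 0, -1, 0, 0, 0, 6, -15, 0, -1]'

```text
time_s: 46.18
eef_pos: [0.4181, 0.0487, 0.0563]
tool_rot: [0.705, 0.71, 0.001, 0.001]
force: [0.1, -0.1, -0.1]
opening: 0.008
```

```bash
python3 -c "
from h import *
lev('l2',np.array([.592,-.1065]),.075)
im=np.load('pics/l2.npz')['im'];cv2.imwrite('pics/c2.png',cv2.resize(im[100:310,140:500,::-1],None,fx=2.2,fy=2.2,interpolation=cv2.INTER_CUBIC))
arc((.586,.134),.073,.076,[0,12,24,36,48,60,72,80,88,90,92],np.array([.513,.0936]))
go(.513,.0936,.055,0)"
```

```text
n 259 rmax 0.113
lever dir deg (own +y is 94.3 ) 94.2 y range 0.005 0.113 x mean -0.0053
0 [0.5117 0.1086] tool [ 1.5 -0.1]
12 [0.5079 0.1238] tool [ 3.  -0.5]
24 [0.5067 0.1381] tool [ 4.5 -0.6]
36 [0.5084 0.1532] tool [ 6.  -0.5]
48 [0.5135 0.1682] tool [7.5 0. ]
60 [0.522  0.1824] tool [8.9 0.9]
72 [0.5339 0.1948] tool [10.1  2.1]
80 [0.5436 0.2017] tool [10.8  3.1]
88 [0.5545 0.207 ] tool [11.3  4.1]
90 [0.5573 0.2081] tool [11.5  4.4]
92 [0.5603 0.2091] tool [11.5  4.7]
turn [ 0.2 -0.   0.3] shift [4.51 9.4  0.15] t 46.23 pos [0.4192 0.048  0.0563] F [ 0.9 -0.6 -0.3] op 0.01
```

View pics/c2.png

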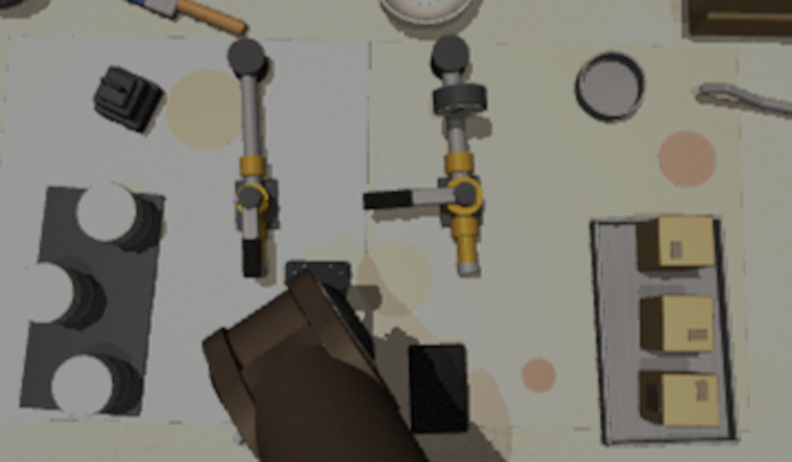

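Call:
arm_command --rows '[0, 0, 0, 1, 4, 0, -1, 0, 0, 0, 2.5, 8, 0, -1, 0, 0, 0, 4.5, 9.4, 0, -1, 0, 0, 0, 4.5, 9.4, 0, -1, 0, 0, 0, 4.5, 9.4, 0, -1]'

```text
time_s: 46.65
eef_pos: [0.5136, 0.0936, 0.0553]
tool_rot: [0.706, 0.708, 0.001, -0.0]
force: [-0.4, 0.1, -0.1]
opening: 0.012
```

Call:
arm_command --rows '[0, 0, 0, 1.5, -0.1, 0, -1, 0, 0, 0, 2.3, -0.3, 0, -1, 0, 0, 0, 3, -0.5, 0, -1, 0, 0, 0, 4.5, -0.6, 0, -1, 0, 0, 0, 6, -0.5, 0, -1, 0, 0, 0, 7.5, 0, 0, -1, 0, 0, 0, 7.5, 0, 0, -1]'

```text
time_s: 47.23
eef_pos: [0.5112, 0.1683, 0.0556]
tool_rot: [0.706, 0.709, -0.001, 0.0]
force: [-0.3, 0.3, 1.3]
opening: 0.006
```

```bash
python3 -c "
from h import *
o=bot.get_obs();arc((.586,.134),.073,.076,[48,60,72,80,84,88,90,92],np.array(o['eef_pos'][:2])); print(o['eef_pos'],o['force'])"
```

```text
48 [0.5135 0.1682] tool [-0.   0.2]
60 [0.522  0.1824] tool [1.4 1.1]
72 [0.5339 0.1948] tool [2.7 2.3]
80 [0.5436 0.2017] tool [3.3 3.2]
84 [0.5489 0.2046] tool [3.6 3.8]
88 [0.5545 0.207 ] tool [3.9 4.3]
90 [0.5573 0.2081] tool [4.  4.6]
92 [0.5603 0.2091] tool [4.1 4.9]
[0.51123362 0.16825853 0.055562  ] [-0.25995252  0.25262156  1.32160124]
```

Call:
arm_command --rows '[0, 0, 0, 0.7, 0.6, 0, -1, 0, 0, 0, 1.4, 1.1, 0, -1, 0, 0, 0, 2.1, 1.7, 0, -1, 0, 0, 0, 2.7, 2.3, 0, -1, 0, 0, 0, 3.3, 3.2, 0, -1, 0, 0, 0, 3.6, 3.8, 0, -1, 0, 0, 0, 3.8, 4.4, 0, -1, 0, 0, 0, 3.8, 4.4, 0, -1]'

```text
time_s: 47.9
eef_pos: [0.5548, 0.2046, 0.055]
tool_rot: [0.706, 0.708, -0.001, -0.0]
force: [-1.8, -0.9, -0.3]
opening: 0.004
```

Call:
arm_command --rows '[0, 0, 0, 0, 0.3, 0, -1, 0, 0, 0, 0, 0.5, 0, -1, 0, 0, 0, 0, 0.5, 0, -1]'

```text
time_s: 48.15
eef_pos: [0.5593, 0.2058, 0.0551]
tool_rot: [0.706, 0.709, -0.001, -0.0]
force: [-4.1, -2.2, -3.3]
opening: 0.005
```

Call:
arm_command --rows '[0, 0, 0, 0, 0.2, 0, -1, 0, 0, 0, 0, 0.2, 0, -1]'

```text
time_s: 48.32
eef_pos: [0.5607, 0.206, 0.0551]
tool_rot: [0.706, 0.709, -0.001, -0.001]
force: [-7.3, -2.0, -1.8]
opening: 0.006
```

Call:
arm_command --rows '[0, 0, 0, 0, 0.2, 0, -1, 0, 0, 0, 0, 0.3, 0, -1, 0, 0, 0, 0, 0.3, 0, -1]'

```text
time_s: 48.57
eef_pos: [0.5609, 0.2061, 0.055]
tool_rot: [0.705, 0.709, -0.004, -0.002]
force: [-15.6, -3.7, 5.3]
opening: 0.003
```

Call:
arm_command --rows '[0, 0, 0, 0, -2, 0, -1, 0, 0, 0, -2, -5, 0, -1, 0, 0, 0, -5, -9, -3, -1, 0, 0, 0, -8, -13, -7, -1, 0, 0, 0, -11, -15, -11, -1, 0, 0, 0, -15, -17, -15, -1, 0, 0, 0, -19, -17, -17, -1, 0, 0, 0, -19, -17, -17, -1]'

```text
time_s: 49.23
eef_pos: [0.4026, 0.0341, 0.2125]
tool_rot: [0.705, 0.709, 0.002, 0.002]
force: [1.3, -0.8, 0.9]
opening: 0.004
```

```bash
python3 -c "
from h import *
look('t10')
lev('l3',np.array([.586,.134]),.073);lev('l4',np.array([.592,-.1065]),.075)
snap('side','s2');print(bot.get_obs()['time_s'])
im=np.load('pics/l3.npz')['im'];cv2.imwrite('pics/c3.png',cv2.resize(im[100:310,140:500,::-1],None,fx=2.2,fy=2.2,interpolation=cv2.INTER_CUBIC))"
```

```text
bricks
px [451. 210.] A 585 rect [ 0.539 -0.346] [0.053 0.061] ang 0.3 circ [ 0.54  -0.344] 0.038 z 0.090-0.096
px [452. 247.] A 594 rect [ 0.451 -0.346] [0.056 0.059] ang 88.9 circ [ 0.451 -0.345] 0.039 z 0.090-0.096
px [453. 282.] A 625 rect [ 0.371 -0.346] [0.061 0.055] ang 88.8 circ [ 0.37  -0.346] 0.039 z 0.090-0.096
tubs
px [192. 140.] A 157 rect [0.705 0.287] [0.036 0.035] ang 63.8 circ [0.705 0.288] 0.022 z 0.069-0.077
px [189. 196.] A 591 rect [0.563 0.287] [0.063 0.064] ang 34.8 circ [0.564 0.288] 0.033 z 0.076-0.083
px [160. 233.] A 617 rect [0.473 0.35 ] [0.064 0.064] ang 20.7 circ [0.473 0.351] 0.033 z 0.075-0.082
px [178. 275.] A 634 rect [0.374 0.303] [0.063 0.065] ang 0.6 circ [0.374 0.303] 0.033 z 0.076-0.082
levers
px [330. 190.] A 380 rect [ 0.589 -0.057] [0.025 0.126] ang 3.9 circ [ 0.588 -0.057] 0.063 z 0.061-0.067
px [237. 191.] A 313 rect [0.582 0.172] [0.025 0.102] ang 1.8 circ [0.577 0.172] 0.051 z 0.061-0.068
n 184 rmax 0.125
lever dir deg (own +y is 94.2 ) 97.0 y range 0.034 0.124 x mean -0.008
n 261 rmax 0.113
lever dir deg (own +y is 94.3 ) 93.3 y range 0.005 0.113 x mean -0.0042
49.4333
```

View pics/c3.png

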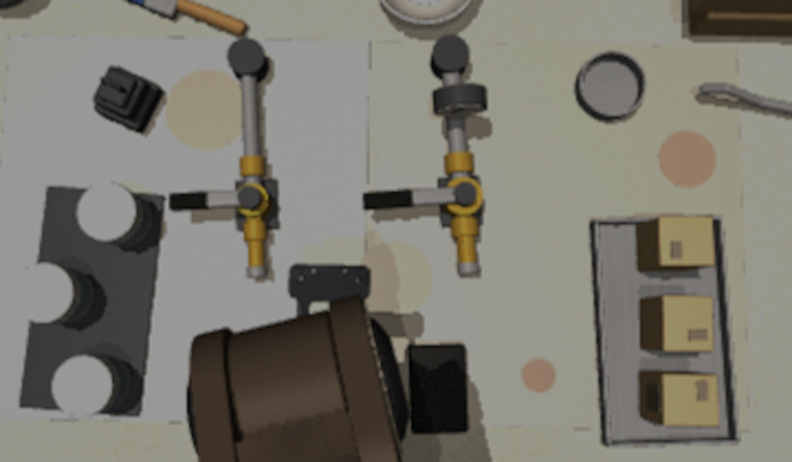

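```bash
python3 -c "
from h import *
for t in('t10','l3','l4'):
  f=np.load(f'pics/{t}.npz');P=cloud('top',f['d']);z=P[...,2]
  for n,y0,a in(('main',-.1065,.115),('torch',.134,.09)):
    m=(z>.056)&(z<.07)&(P[...,1]>y0+.03)&(P[...,1]<y0+a-.005)&(abs(P[...,0]-.585)<.04)
    q=P[m].astype(np.float32)[:,:2];v=cv2.fitLine(q,cv2.DIST_HUBER,0,.01,.01).ravel();print(t,n,len(q),(np.degrees(np.arctan2(v[1],v[0]))%180).round(1),v[2:].round(3))
"
```

```text
t10 main 261 95.9 [ 0.585 -0.036]
t10 torch 173 93.9 [0.579 0.192]
l3 main 260 95.8 [ 0.585 -0.036]
l3 torch 172 93.5 [0.579 0.192]
l4 main 258 96.1 [ 0.585 -0.036]
l4 torch 175 94.6 [0.579 0.192]
```

```bash
python3 -c "
from h import *
print(bot.job_done())"
```

```text
the job is handed in; nothing more can be done
None
```

The bench is closed down and the job is handed in, at about 49 s of the 210 s allowed; no verdict was reported.

- **Bricks:** all three stand upright in the steel tray. Their tops measured about 94 mm high, which puts them down on its floor.
- **Tubs:** all three stand upright on the slate. One had been knocked to about 2 mm past the allowed margin; I regrasped it and set it back before touching the cocks.
- **Main cock:** shut first. The lever stalled at about 11 N. Its angle measured 93.3–96.1° depending on the method, against an expected 94.3°.
- **Torch cock:** shut second. The lever stalled at about 16 N. Straight-line fits gave 93.5–94.6°, against an expected 94.2°. A cruder estimate from an assumed pivot gave 97.0°, and a box fit gave 91.8°. I went by the line fits and the stall.

In the last top view the charcoal, tin, weight and gauge look where they started. The tweezers were hidden behind the arm, though the fingers stayed well above them throughout. The arm stood clear of everything when I handed in. I took a last side view but did not examine it.

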